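# Clear the salvaged transformers and set up the next chassis

## Task

Clear the amplifier bench for the next job: the salvaged transformers are too heavy to lift, so slide every one along the bench, without lifting it, and tip it over the front edge into the blue bin. Then push the bare aluminium chassis snugly into the corner of the drilling jig, flat against both the back fence and the end stop, and after that swing the jig's hold-down bar fully over it. Leave the screwdriver, glass valve and capacitor can where they are.

Things in the scene. Friction and masses are not known exactly. Their poses are not given: they have to be found in the camera images.
- tr_a_center (a point): potted transformer, plain grey steel block with six terminals on top: 84 (x) x 80 (y) x 58 mm high, terminals 9 mm more (look only); about 1.8 kg (1.4 to 2.2), too heavy to lift, slides on the bench with a push of 7 to 16 N; absent in some runs. Its origin lies at the block's centre; z is up, x and y are square to its sides.
- tr_b_center (a point): open-frame transformer, dark iron core with a copper winding and steel strap on top: touch it as a block 80 (x) x 76 (y) x 62 mm high; about 1.8 kg (1.4 to 2.2), too heavy to lift, slides on the bench with a push of 7 to 16 N; absent in some runs. Its origin lies at the block's centre; z is up, x and y are square to its sides.
- tr_c_center (a point): potted transformer, plain grey steel block with four terminals on top: 76 (x) x 84 (y) x 54 mm high, terminals 9 mm more (look only); about 1.8 kg (1.4 to 2.2), too heavy to lift, slides on the bench with a push of 7 to 16 N; absent in some runs. Its origin lies at the block's centre; z is up, x and y are square to its sides.
- bin: fixed blue bin beyond the bench's front (far, +x) edge. Origin: the point of the bench's upper edge in the middle of the bin's width, at z = 0; axes as the world's. The edge runs straight along world y and the bench ends there. Inside, the bin runs from x = 9 to 236 mm and y = -164 to 164 mm of this point. A transformer whose centre is pushed some 10 mm past the edge tips in.
- bin_edge (a point): the same point as bin's origin, on the bench's edge. The bin's floor lies 180 mm below the bench top; its near and side walls end 15 mm below the bench top, the far wall 40 mm above it
- jig: fixed steel L-shaped drilling jig on the bench. Origin: inside corner of its two stops, at the bench top. The back fence's face is the plane x = 0 (it reaches from y = -16 to 154 mm, 16 mm thick to +x), the end stop's face is the plane y = 0 (from x = -74 to 16 mm, 16 mm thick to -y); both are 26 mm high. Chassis goes on the -x, +y side, long side along the fence.
- chassis_center (a point): bare aluminium chassis, a closed flat box 90 (x) x 140 (y) x 30 mm high with dark holes on top, 0.6 kg, slides on the bench. Origin at its centre; z up. Fully home in the jig, its centre is 45 mm from the back fence's face (jig x = -45 mm) and 70 mm from the end stop's (jig y = 70 mm).
- hold_bar (a joint): angle of the jig's hold-down bar: a flat steel bar on a vertical pivot in the back fence, its underside 34 mm and upper side 42 mm above the bench. 0: open, pointing to the jig's +y along the fence; grows counter-clockwise seen from above to 1.57: pointing to the jig's -x, right over the chassis (end of travel). Turns with about 1 N at the knob and stays where it is left.
- bar_pivot (a point): pivot of the hold-down bar, on its axis, at the height of the bar's upper side (jig x = 9 mm, y = 70 mm)
- bar_knob (a point): upright black knob near the free end of the hold-down bar, 16 mm across, from 42 to 72 mm above the bench; this point is half-way up it, 74 mm from the pivot
- capacitor: bare aluminium can, 36 mm across, 52 mm tall, standing. Origin under it, on the bench. To be left alone.
- screwdriver: screwdriver with a black handle, lying. Origin under it, on the bench. To be left alone.
- valve: glass radio valve on a black base, 34 mm across, 74 mm tall, standing. Origin under it, on the bench. To be left alone.

How it is judged:
By the outcome, as a careful person would: the job done as asked, in the order asked, and still so for the second after the job is handed in, with the robot touching nothing.
Of tr_a, tr_b, tr_c only 2 to 3 are there at a start; the rules pass over those that are not, and their reading is None.
At some moment in a run one of tr_a, tr_b, tr_c may be knocked a few centimetres aside while the robot is not near it.
It also fails if it takes over 210 s, if anything falls off the work surface, if the arm or the gripper's body presses on something with over 40 N, if the wrist force passes 120 N, or if a joint passes its speed limit or range.

## Robot

A 6-joint arm with a two-finger parallel gripper is mounted at the origin on the work surface. World frame = base frame: x ahead of the robot, y to its left, z up, the work surface at z = 0. Lengths are in m, angles in degrees, forces in N, time in s.
With the tool pointing down it reaches from about 0.4 to 0.825 m from the base axis. Payload 7 kg.
Tool frame: the origin (TCP) lies midway between the tips of the shut fingers; the grasp point (between the pads) lies 19 mm behind it; z points along the fingers, y is the direction in which the jaws open and shut (so a half turn about z gives the same grasp; the last joint's range is limited). The gripper opens to 88 mm and grips with 3 to 60 N. Pads are 19 mm wide; open, the fingers measure 130 mm over their backs; the gripper's body (78 mm by 193 mm) begins 47 mm behind the grasp point.
Start: joints at [-55.686, 20.546, 0.682, 0, -70.136, -16.507], TCP at [0.206, -0.643, 0.206] pointing down, gripper open.
Joint ranges: [-176.03, 176.03], [-82.01, 121.73], [-58.28, 71.71], [-173.87, 95.51], [-174.79, -0.11], [-173.66, 173.66]. Speed limits (degrees/s): [136.94, 136.94, 172.46, 180, 180, 180].

## Interface

Orientations are given as [roll, pitch, yaw] about the fixed x, y, z axes, in that order (R = Rz(yaw) Ry(pitch) Rx(roll)).
In Python, from plant import sensors, cams, job gives the robot as it stands.
- The arm moves only by the tool move_arm, never from a script. Its argument "commands" is a list of rows, each a list of 7 numbers: the finger opening in cm, from 0 to 8.76, then the shift along the tool's x, y, z in cm, then the turn, a rotation vector about the tool's x, y, z in rad. In form: [[hand, x, y, z, wx, wy, wz], ...]. A call has exactly 8 rows; each row is the pose to reach, as a shift and turn from the pose commanded when the call began, along the tool's axes at that moment; what a row does not reach only later rows make up. A row lasts 1/8 s, in which the tool goes at most 62.5 mm and 10.7 degrees, less where a joint would pass 70% of its speed; a pose out of reach is approached as far as the arm can. A call with a gripper value outside its range is refused whole. The fingers move at their own pace and stop on an object; the grip force is fixed at half the most. Time passes only in rows, so rows that repeat a pose let the fingers close, or fill a call up. It gives the time, the measured TCP pose, the force and the opening at its end, in the units of the state.
- sensors.get_obs(): the state, without advancing time (a new reading comes with each control period).
- cams.snapshot(name): name is "side" or "top"; returns a dict with "frame" (480x640x3 uint8, red, green, blue), "camera_matrix" (3x3 intrinsics, pixels), "dist_coeffs" ([k1, k2, p1, p2, k3] as OpenCV has them; the pictures are not rectified), "R" (3x3) and "t" (3): a world point X has camera coordinates R X + t. Camera axes: x right, y down, z forward; pixel columns grow to the right and rows downward; lengths in m; the calibration is good to about 2 mm. A picture is of the moment at which its call begins. There is no depth.
- job.close_job(): hands the job in, once; it reports no verdict.
The state is a dict: "clock": time; "joint_pos": joint angles; "qvel": joint speeds; "tau": joint torques, N m; "tool_pos": TCP position; "orientation": TCP orientation; "force": force on the tool from outside, world axes, zero at the start; "moment": the same for the moment, N m; "opening": finger opening in m.
Only numpy, scipy, OpenCV 4.12 (cv2) and the standard library are available. Lean on these libraries where they do the work, as an engineer would, in place of code of your own. Each camera call takes 0.05 s, during which the arm holds its last target.

## Working session

There is one attempt and no reset: what is moved stays moved. The work goes in short steps, Python scripts to look and compute and a tool call to move; the robot and the scene stay as the last step left them, time stands still between calls to the robot, and variables do not carry over. Pictures are saved under pics/ and viewed, and the job is handed in when it is done.

Besides the shell and the picture viewer there is one more tool, called after "Emit:" by a JSON object that holds its "api" and its "payload". move_arm: Moves the arm, as the interface text tells. Its arguments: {"type":"object","properties":{"commands":{"type":"array"}},"required":["commands"]}

```bash
mkdir -p pics; ls; cat > h.py <<'E'
import numpy as np, cv2
from plant import sensors, cams, job
def snap(n,f):
    s=cams.snapshot(n); cv2.imwrite('pics/'+f,s['frame'][:,:,::-1]); np.savez('pics/'+f+'.npz',**{k:np.array(v) for k,v in s.items()}); return s
def ray(s,uv,z):
    K=np.array(s['camera_matrix']);d=np.array(s['dist_coeffs']);R=np.array(s['R']);t=np.array(s['t'])
    p=cv2.undistortPoints(np.array(uv,float).reshape(-1,1,2),K,d)[:,0]
    D=np.c_[p,np.ones(len(p))]@R; C=-R.T@t
    return C+D*((z-C[2])/D[:,2])[:,None]
def proj(s,X):
    return cv2.projectPoints(np.array(X,float).reshape(-1,3),cv2.Rodrigues(np.array(s['R']))[0],np.array(s['t']),np.array(s['camera_matrix']),np.array(s['dist_coeffs']))[0][:,0]
E
python3 - <<'E'
from h import *
for n in('top','side'):
    s=snap(n,n+'0.png'); print(n,-np.array(s['R']).T@s['t'])
print(sensors.get_obs())
E
```

```text
pics
top [ 0.42889478 -0.02095629  1.38131381]
side [0.46716302 0.94069966 0.73863848]
{'clock': 0.1, 'joint_pos': array([-5.56860886e+01,  2.05857475e+01,  6.38806713e-01, -1.80184536e-02,
       -7.01362380e+01, -1.65061095e+01]), 'qvel': array([ 0.03531822, -0.26976734,  0.09627565,  0.18800619, -0.03205635,
       -0.02426274]), 'tau': array([-8.82161476e-04, -5.84164131e+01,  2.93751687e+01,  7.01550320e+00,
        1.01953375e-02, -4.88337776e-05]), 'tool_pos': array([ 0.20624934, -0.64221922,  0.20503175]), 'orientation': array([ 1.79915436e+02, -7.39329919e-03, -1.62198327e+02]), 'force': array([-0.07708208,  0.79262245, -0.37247905]), 'moment': array([ 0.05361055, -0.01579249, -0.02085095]), 'opening': 0.0877099185185048}
```

View pics/top0.png

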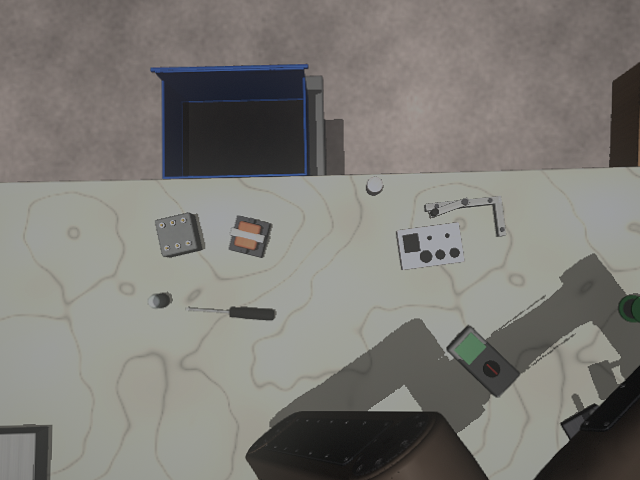

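View pics/side0.png

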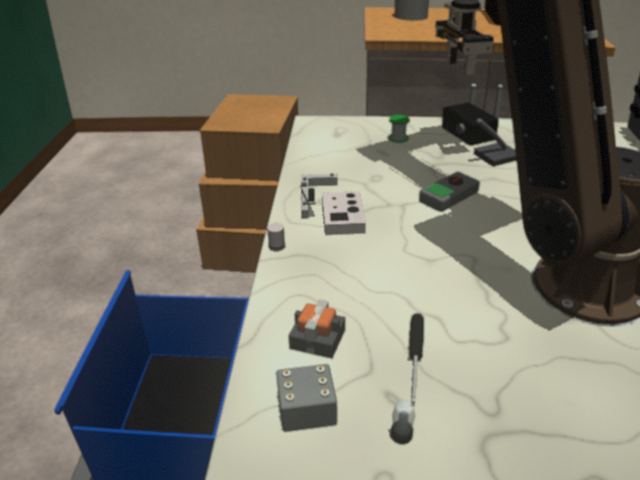

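The top view (up is +x, left is +y) shows tr_a near px (179,234) and tr_b near (250,236); tr_c isn't there. The bin spans columns 163–307. The chassis is at (430,245), the jig corner near (497,205), and the knob near (432,210). The valve (160,300), screwdriver (230,312) and capacitor (374,185) stay put. I'll enlarge these for measuring.

```bash
python3 - <<'E'
import cv2
a=cv2.imread('pics/top0.png')
cv2.imwrite('pics/c1.png',cv2.resize(a[170:330,140:300],None,fx=3.7,fy=3.7,interpolation=2))
cv2.imwrite('pics/c2.png',cv2.resize(a[170:280,355:515],None,fx=5,fy=5,interpolation=2))
b=cv2.imread('pics/side0.png')
cv2.imwrite('pics/c3.png',cv2.resize(b[160:260,250:380],None,fx=6,fy=6,interpolation=2))
E
```

```text
(no output)
```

View pics/c1.png

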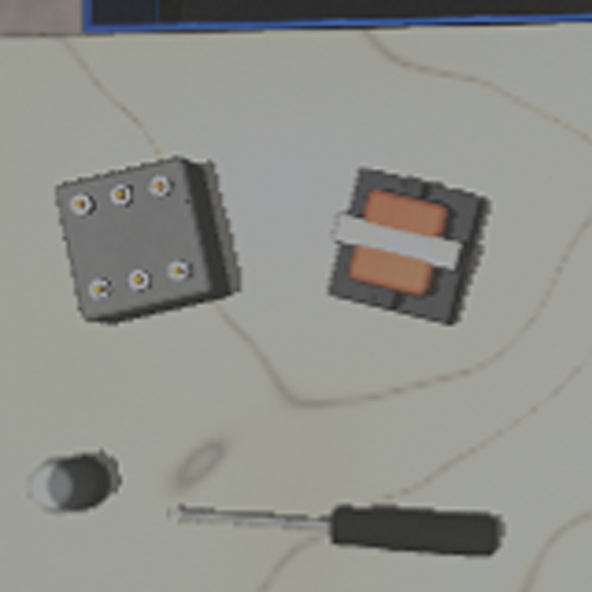

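View pics/c2.png

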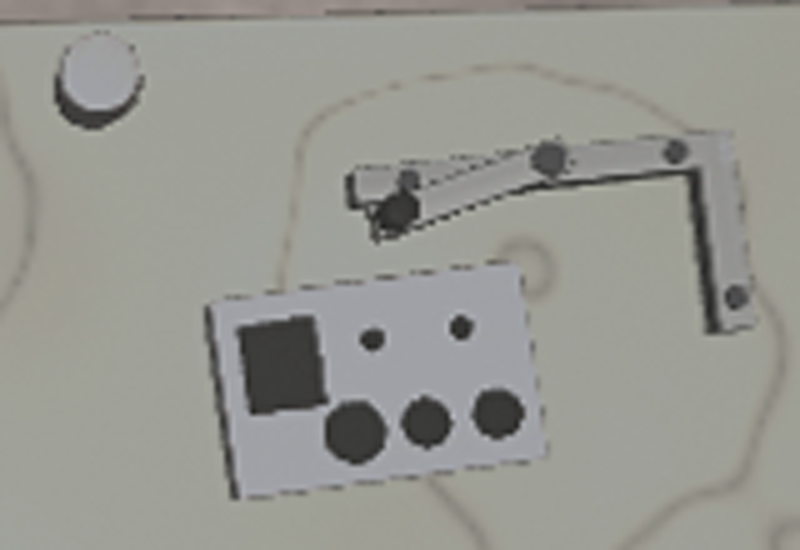

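View pics/c3.png

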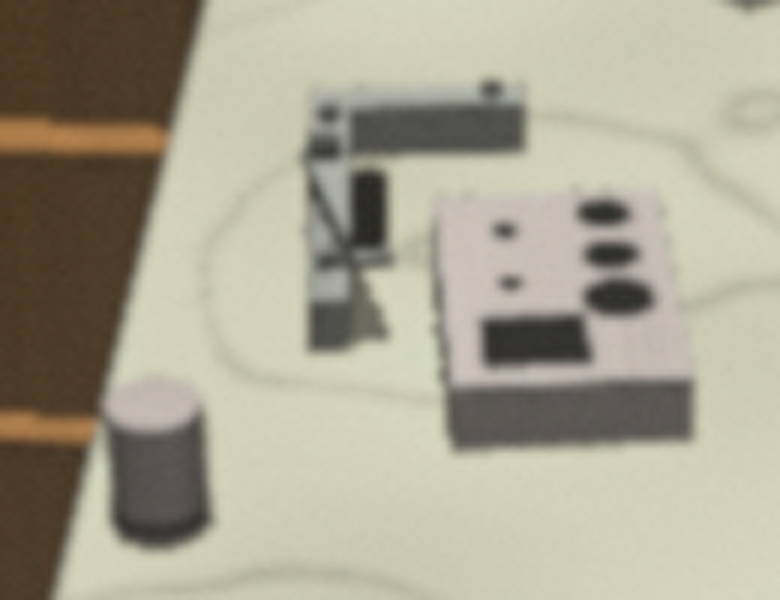

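```bash
python3 - <<'E'
from h import *
s=np.load('pics/top0.png.npz')
c1=lambda L:(np.array(L)+.5)/3.7-.5+[140,170]
c2=lambda L:(np.array(L)+.5)/5-.5+[355,170]
np.set_printoptions(precision=4,suppress=True)
def show(n,p,z):
    w=ray(s,p,z)[:,:2];print(n,w.tolist() if 0 else w.round(4).tolist(),'mean',w.mean(0).round(4));return w
a=show('a term',c1([(81,204),(160,186),(177,270),(99,288)]),.067)
a=show('a top',c1([(57,187),(182,157),(210,296),(85,322)]),.058)
b=show('b z.04',c1([(360,168),(488,198),(450,325),(330,295)]),.045)
b=show('b strap',c1([(340,228),(455,255)]),.062)
c=show('ch',c2([(210,303),(520,263),(547,457),(238,497)]),.03)
for i in range(4):print(np.linalg.norm(c[i]-c[(i+1)%4]),np.degrees(np.arctan2(*(c[(i+1)%4]-c[i])[::-1])))
j=show('jig outer: fence y-end, corner, stop end',c2([(355,170),(735,130),(758,324),(720,332),(699,168)]),.026)
for i in range(4):print(np.linalg.norm(j[i]-j[(i+1)%5]),np.degrees(np.arctan2(*(j[(i+1)%5]-j[i])[::-1])))
p=show('pivot',c2([(549,160)]),.044);k=show('knob',c2([(398,208)]),.072);print(np.linalg.norm(p-k),np.degrees(np.arctan2(*(k-p)[0][::-1])))
show('bin edge',[(164,178),(306,176)],0)
show('edge far',[(10,182),(600,168)],0)
show('valve top',c1([(52,483)]),.074);show('sd',c1([(175,515),(500,530)]),.01)
show('sd handle top',c1([(335,505),(500,512)]),.02)
show('cap',c2([(100,70)]),.052)
# side
q=np.load('pics/side0.png.npz')
c3=lambda L:(np.array(L)+.5)/6-.5+[250,160]
def sh(n,p,z):
    w=ray(q,p,z)[:,:2];print('S',n,w.round(4).tolist(),'mean',w.mean(0).round(4))
sh('ch top',c3([(440,197),(655,190),(690,380),(450,388)]),.03)
sh('a top',[(277,371),(329,366),(336,400),(281,406)],.058)
sh('b base',[(290,346),(333,355),(345,322),(300,311)],.0)
sh('jig corner inner top',c3([(350,105),(524,105),(524,88),(312,88)]),.026)
sh('knob base',c3([(368,245)]),.042)
sh('bar tip',c3([(395,258)]),.042)
E
```

```text
a term [[0.5647, 0.3535], [0.5744, 0.3069], [0.5242, 0.297], [0.5146, 0.343]] mean [0.5445 0.3251]
a top [[0.5762, 0.3703], [0.5925, 0.2959], [0.5089, 0.2797], [0.4952, 0.3538]] mean [0.5432 0.3249]
b z.04 [[0.585, 0.1917], [0.565, 0.1147], [0.4889, 0.1387], [0.5086, 0.2106]] mean [0.5369 0.1639]
b strap [[0.5474, 0.2013], [0.5297, 0.1331]] mean [0.5385 0.1672]
ch [[0.544, -0.165], [0.5587, -0.3039], [0.4716, -0.3123], [0.4567, -0.1747]] mean [ 0.5077 -0.239 ]
0.13961888328948924 -83.9425910978081
0.08753480392979998 -174.44796199045666
0.13840858765050287 96.18667064588334
0.08784474913190028 6.343460711444929
jig outer: fence y-end, corner, stop end [[0.603, -0.2325], [0.6168, -0.4025], [0.5291, -0.4089], [0.5259, -0.392], [0.6, -0.3859]] mean [ 0.575  -0.3644]
0.17057240230346576 -85.37903334122443
0.08785950387361306 -175.8801943442311
0.01718144460466134 100.72558516857143
0.07431283662851511 4.692958523117879
pivot [[0.603, -0.3155]] mean [ 0.603  -0.3155]
knob [[0.58, -0.2434]] mean [ 0.58   -0.2434]
0.07567140949999286 107.71183716118443
bin edge [[0.6804, 0.3666], [0.6776, 0
[... 166 characters left out ...]
, [0.3644, 0.1139]] mean [0.3713 0.2131]
sd handle top [[0.3823, 0.2129], [0.3757, 0.1127]] mean [0.379  0.1628]
cap [[0.6473, -0.1171]] mean [ 0.6473 -0.1171]
S ch top [[0.5572, -0.3011], [0.4721, -0.3089], [0.4578, -0.1692], [0.5451, -0.1613]] mean [ 0.5081 -0.2351]
S a top [[0.591, 0.3014], [0.5116, 0.2875], [0.4978, 0.3555], [0.5769, 0.3702]] mean [0.5443 0.3286]
S b base [[0.586, 0.1866], [0.5098, 0.2057], [0.4919, 0.1206], [0.5769, 0.093]] mean [0.5411 0.1515]
S jig corner inner top [[0.5999, -0.3845], [0.5274, -0.3862], [0.528, -0.4012], [0.6172, -0.3992]] mean [ 0.5681 -0.3928]
S knob base [[0.5809, -0.2425]] mean [ 0.5809 -0.2425]
S bar tip [[0.5699, -0.2331]] mean [ 0.5699 -0.2331]
```

```bash
cat >> h.py <<'E'
from scipy.spatial.transform import Rotation as Ro
def plan(*W):
    "each waypoint x,y,z(m),yaw(deg): print shift cm & rotvec from the measured pose"
    o=sensors.get_obs(); p=o['tool_pos']; R=Ro.from_euler('xyz',o['orientation'],degrees=True)
    print('at',p.round(4),o['orientation'].round(2),'t',o['clock'],'j',o['joint_pos'].round(1))
    for w in W:
        d=R.inv().apply(np.array(w[:3])-p)*100
        r=(R.inv()*Ro.from_euler('xyz',[180,0,w[3]],degrees=True)).as_rotvec()
        print(w,'->',d.round(2),r.round(3))
E
python3 - <<'E'
from h import *
plan((.6,-.1,.2,-130),(.545,.43,.2,-90))
E
```

```text
at [ 0.2062 -0.6422  0.205 ] [ 1.7992e+02 -1.0000e-02 -1.6220e+02] t 0.1 j [-55.7  20.6   0.6  -0.  -70.1 -16.5]
(0.6, -0.1, 0.2, -130) -> [-54.07  39.59   0.55] [ 0.001  0.    -0.562]
(0.545, 0.43, 0.2, -90) -> [-65.03  91.73   0.63] [ 1.00e-03  1.00e-03 -1.26e+00]
```

Emit:
{"api": "move_arm", "payload": {"commands": [[4,-7,5,0,0,0,-0.07],[4,-13,10,0,0,0,-0.14],[4,-20,15,0,0,0,-0.21],[4,-27,20,0,0,0,-0.28],[4,-33.5,25,0,0,0,-0.35],[4,-40,30,0,0,0,-0.42],[4,-47,35,0,0,0,-0.49],[4,-54,40,0,0,0,-0.56]]}}

```text
clock: 1.1
tool_pos: [0.4976, -0.2338, 0.2058]
orientation: [180.0, 0.0, -130.0]
force: [2.0, -1.3, 0.4]
opening: 0.04
```

```bash
python3 - <<'E'
from h import *
plan((.545,.44,.2,-90))
E
```

```text
at [ 0.4976 -0.2338  0.2058] [ 180.      0.   -129.97] t 1.1 j [ -4.8   8.8 -15.2  -0.  -66.  -35.2]
(0.545, 0.44, 0.2, -90) -> [-54.69  39.65   0.59] [ 0.     0.    -0.698]
```

Emit:
{"api": "move_arm", "payload": {"commands": [[4,-5,3.6,0,0,0,-0.06],[4,-10,7.2,0,0,0,-0.13],[4,-15,10.8,0,0,0,-0.19],[4,-20,14.5,0,0,0,-0.26],[4,-25,18,0,0,0,-0.32],[4,-30,22,0,0,0,-0.39],[4,-35,25.5,0,0,0,-0.45],[4,-40,29,0,0,0,-0.52]]}}

```text
clock: 2.1
tool_pos: [0.5324, 0.2591, 0.2058]
orientation: [180.0, -0.0, -100.2]
force: [0.3, -0.5, -0.3]
opening: 0.0399
```

```bash
python3 - <<'E'
from h import *
plan((.545,.44,.2,-90),(.545,.44,.025,-90))
E
```

```text
at [0.5324 0.2591 0.2058] [ 1.7999e+02 -1.0000e-02 -1.0016e+02] t 2.1 j [ 44.8  12.8 -10.2  -0.  -67.  -55. ]
(0.545, 0.44, 0.2, -90) -> [-18.03   1.95   0.57] [ 0.    -0.    -0.177]
(0.545, 0.44, 0.025, -90) -> [-18.04   1.95  18.07] [ 0.    -0.    -0.177]
```

Emit:
{"api": "move_arm", "payload": {"commands": [[4,-6,0.6,0,0,0,-0.06],[4,-12,1.3,0,0,0,-0.12],[4,-18,2,0,0,0,-0.177],[4,-18,2,5,0,0,-0.177],[4,-18,2,10,0,0,-0.177],[4,-18,2,14,0,0,-0.177],[4,-18,2,18,0,0,-0.177],[4,-18,2,18,0,0,-0.177]]}}

```text
clock: 3.1
tool_pos: [0.5433, 0.4353, 0.0219]
orientation: [179.7, -0.3, -90.2]
force: [-0.4, 1.0, 0.5]
opening: 0.0399
```

```bash
python3 - <<'E'
from h import *
plan((.545,.341,.025,-90))
s=snap('top','top1.png');s=snap('side','side1.png')
E
```

```text
at [0.5433 0.4353 0.0219] [179.72  -0.33 -90.2 ] t 3.1 j [ 54.7  31.3  -7.8  -0.1 -51.4 -54.8]
(0.545, 0.341, 0.025, -90) -> [ 9.43 -0.2  -0.25] [ 0.005 -0.006 -0.004]
```

View pics/side1.png

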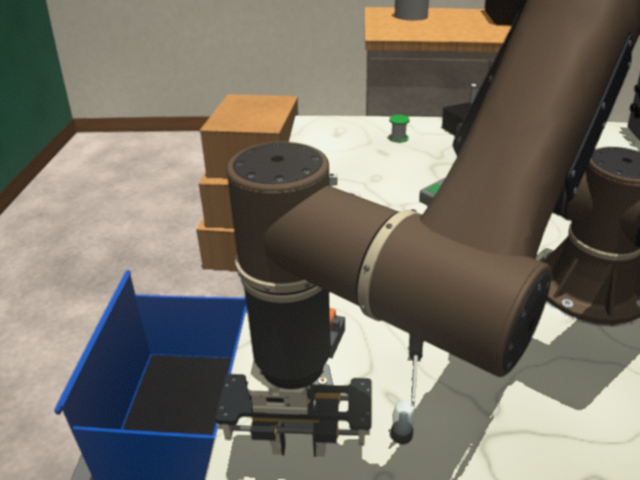

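The side view shows the gripper low behind tr_a, on its +y side, with the valve at (402,425) clear of it. I'll push along −y now.

Emit:
{"api": "move_arm", "payload": {"commands": [[4,2,-0.1,-0.2,0,0,0],[4,3.5,-0.1,-0.2,0,0,0],[4,4.5,-0.1,-0.2,0,0,0],[4,5.3,-0.1,-0.2,0,0,0],[4,6.1,-0.1,-0.2,0,0,0],[4,6.9,-0.1,-0.2,0,0,0],[4,7.7,-0.1,-0.2,0,0,0],[4,8.4,-0.1,-0.2,0,0,0]]}}

```text
clock: 4.2
tool_pos: [0.5477, 0.3556, 0.0287]
orientation: [-179.8, 0.2, -90.1]
force: [0.8, 6.8, -0.0]
opening: 0.04
```

Emit:
{"api": "move_arm", "payload": {"commands": [[4,0.4,0,0,0,0,0],[4,0.9,0,0,0,0,0],[4,1.4,0,0,0,0,0],[4,1.4,0,0,0,0,0],[4,-3,0,0,0,0,0],[4,-6,0,-5,0,0,0],[4,-8,0,-11,0,0,0],[4,-8,0,-15,0,0,0]]}}

```text
clock: 5.2
tool_pos: [0.5466, 0.4352, 0.1805]
orientation: [-179.9, 0.1, -90.1]
force: [0.5, 0.2, -0.9]
opening: 0.04
```

```bash
python3 - <<'E'
from h import *
s=snap('top','top2.png');s=snap('side','side2.png')
plan((.42,.287,.17,0),(.42,.287,.025,0))
E
```

```text
at [0.5482 0.4357 0.1839] [-179.64    0.33  -90.1 ] t 5.3 j [ 54.4  23.3   1.9   0.1 -68.2 -54.6]
(0.42, 0.287, 0.17, 0) -> [14.9  12.81  1.23] [-0.009 -0.    -1.573]
(0.42, 0.287, 0.025, 0) -> [14.98 12.9  15.73] [-0.009 -0.    -1.573]
```

View pics/top2.png

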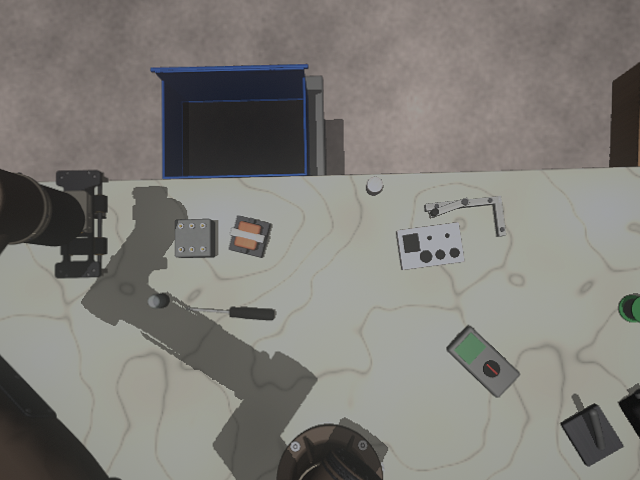

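tr_a is now square at px (194,237), which puts it at about y 0.287 and inside the bin's span. Next I go behind it (its −x side).

Emit:
{"api": "move_arm", "payload": {"commands": [[4,2,1,0,0,0,-0.18],[4,5,2,0,0,0,-0.36],[4,8,3,0,0,0,-0.54],[4,11,5,0,0,0,-0.72],[4,14,7,0,0,0,-0.9],[4,15,8.3,0,0,0,-1.08],[4,15,8.3,0,0,0,-1.26],[4,15,8.3,0,0,0,-1.44]]}}

```text
clock: 6.3
tool_pos: [0.4624, 0.2832, 0.1777]
orientation: [180.0, 0.0, -7.3]
force: [-0.5, 0.6, -0.8]
opening: 0.0403
```

```bash
python3 - <<'E'
from h import *
s=np.load('pics/top2.png.npz')
im=cv2.imread('pics/top2.png');cv2.imwrite('pics/c4.png',cv2.resize(im[200:270,160:280],None,fx=6,fy=6,interpolation=2))
plan((.462,.287,.185,0),(.462,.287,.025,0))
E
```

```text
at [0.4624 0.2832 0.1777] [ 1.7998e+02  2.0000e-02 -7.3400e+00] t 6.3 j [ 52.2   9.3 -18.5  -0.  -62.3  30.5]
(0.462, 0.287, 0.185, 0) -> [-0.09 -0.37 -0.73] [ 0.     0.    -0.128]
(0.462, 0.287, 0.025, 0) -> [-0.09 -0.38 15.27] [ 0.     0.    -0.128]
```

View pics/c4.png

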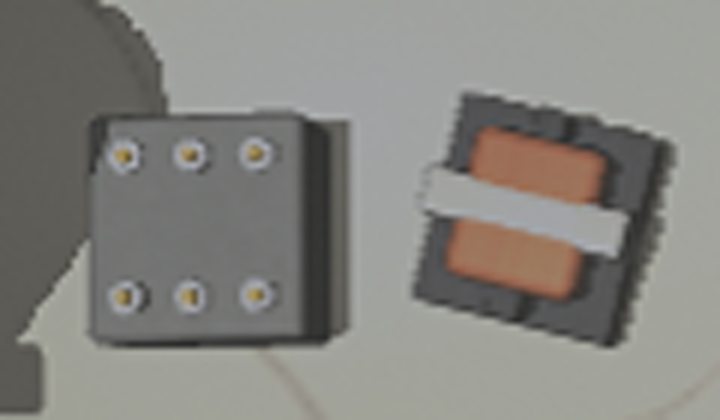

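Emit:
{"api": "move_arm", "payload": {"commands": [[4,-0.3,-0.4,3,0,0,-0.128],[4,-0.3,-0.4,7,0,0,-0.128],[4,-0.3,-0.4,11,0,0,-0.128],[4,-0.3,-0.4,14,0,0,-0.128],[4,-0.3,-0.4,15.2,0,0,-0.128],[4,-0.3,-0.4,15.2,0,0,-0.128],[4,-0.3,-0.4,15.2,0,0,-0.128],[4,-0.3,-0.4,15.2,0,0,-0.128]]}}

```text
clock: 7.3
tool_pos: [0.461, 0.2889, 0.027]
orientation: [-179.9, -0.1, -0.3]
force: [-0.0, 0.1, 0.1]
opening: 0.0403
```

Emit:
{"api": "move_arm", "payload": {"commands": [[4,1.2,0,0,0,0,0],[4,2.4,0,0,0,0,0],[4,3.6,0,0,0,0,0],[4,4.8,0,0,0,0,0],[4,6.0,0,0,0,0,0],[4,7.2,0,0,0,0,0],[4,8.4,0,0,0,0,0],[4,9.6,0,0,0,0,0]]}}

```text
clock: 8.3
tool_pos: [0.555, 0.2866, 0.0257]
orientation: [179.9, 0.2, -0.4]
force: [-12.2, 0.1, 9.3]
opening: 0.0399
```

```bash
python3 - <<'E'
from h import *
s=snap('side','side3.png');
plan((.65,.287,.025,0))
E
```

```text
at [0.5571 0.287  0.0257] [ 1.7992e+02  1.2000e-01 -3.7000e-01] t 8.35 j [ 45.1  25.5 -17.6  -0.  -47.   44.6]
(0.65, 0.287, 0.025, 0) -> [ 9.29 -0.06  0.05] [ 0.001  0.002 -0.006]
```

View pics/side3.png

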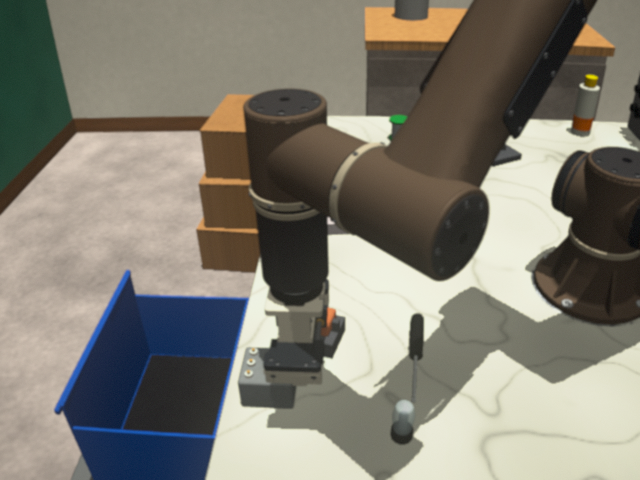

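tr_a slides ahead of the fingers, at px (268,375) near the edge. I continue over it.

Emit:
{"api": "move_arm", "payload": {"commands": [[4,1.1,0,0,0,0,0],[4,2.2,0,0,0,0,0],[4,3.3,0,0,0,0,0],[4,4.4,0,0,0,0,0],[4,5.5,0,0,0,0,0],[4,6.6,0,0,0,0,0],[4,7.7,0,0,0,0,0],[4,8.5,0,0,0,0,0]]}}

```text
clock: 9.35
tool_pos: [0.6426, 0.2871, 0.0258]
orientation: [-180.0, -0.0, -0.3]
force: [0.8, 0.9, -0.1]
opening: 0.0399
```

```bash
python3 - <<'E'
from h import *
s=snap('side','side4.png');
plan((.65,.287,.025,0))
E
```

```text
at [0.6434 0.2871 0.0257] [-1.7999e+02 -5.0000e-02 -3.6000e-01] t 9.4 j [ 39.9  31.5  -6.9   0.  -51.6  49.8]
(0.65, 0.287, 0.025, 0) -> [0.66 0.   0.07] [-0.    -0.001 -0.006]
```

View pics/side4.png

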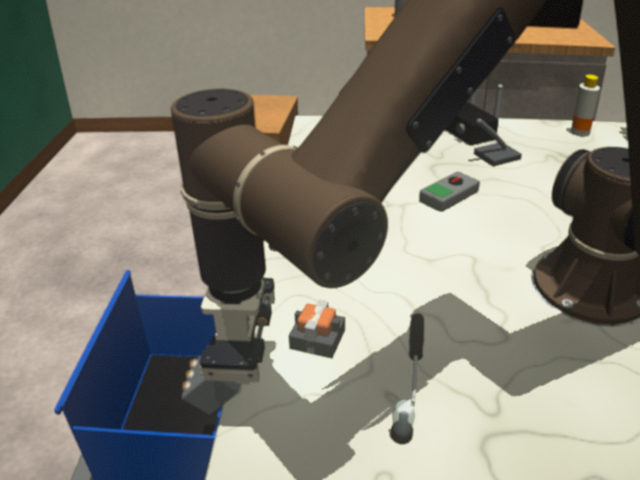

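tr_a is tipping in, at (205,385), and tr_b hasn't moved. I lift and go to tr_b's back side.

Emit:
{"api": "move_arm", "payload": {"commands": [[4,-2,0,-5,0,0,0],[4,-5,0,-10,0,0,0],[4,-10,0,-14,0,0,0],[4,-15,3,-14,0,0,0],[4,-18,7,-14,0,0,0],[4,-19.5,10,-14,0,0,0],[4,-19.8,12.2,-14,0,0,0],[4,-19.8,12.2,-14,0,0,0]]}}

```text
clock: 10.4
tool_pos: [0.4432, 0.1655, 0.1663]
orientation: [-180.0, -0.0, -0.4]
force: [0.6, 0.3, 0.2]
opening: 0.0404
```

```bash
python3 - <<'E'
from h import *
s=snap('top','top5.png');s=snap('side','side5.png');
im=np.hstack([cv2.imread('pics/top5.png')[50:330,100:420],cv2.imread('pics/side5.png')[200:480,50:370]])
cv2.imwrite('pics/c5.png',im)
plan((.445,.165,.025,0))
E
```

```text
at [0.4436 0.1667 0.166 ] [-1.7998e+02 -3.0000e-02 -3.8000e-01] t 10.5 j [ 44.5   3.2 -27.3   0.  -59.5  45.1]
(0.445, 0.165, 0.025, 0) -> [ 0.13  0.17 14.1 ] [-0.    -0.001 -0.007]
```

View pics/c5.png

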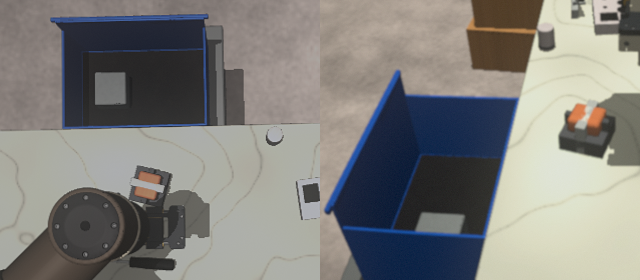

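tr_a lies in the bin (crop (110,88)) and tr_b is still in place (crop (150,183)). I go down and push it.

Emit:
{"api": "move_arm", "payload": {"commands": [[4,0.1,0.1,4,0,0,0],[4,0.1,0.1,8,0,0,0],[4,0.1,0.1,12,0,0,0],[4,0.1,0.1,14,0,0,0],[4,0.1,0.1,14.1,0,0,0],[4,0.1,0.1,14.1,0,0,0],[4,1,0.1,14.1,0,0,0],[4,2,0.1,14.1,0,0,0]]}}

```text
clock: 11.5
tool_pos: [0.4641, 0.1659, 0.0258]
orientation: [-179.9, -0.1, -0.3]
force: [0.3, 1.4, 0.6]
opening: 0.0397
```

Emit:
{"api": "move_arm", "payload": {"commands": [[4,1,0,0,0,0,0],[4,2,0,0,0,0,0],[4,3,0,0,0,0,0],[4,4,0,0,0,0,0],[4,5,0,0,0,0,0],[4,6,0,0,0,0,0],[4,7,0,0,0,0,0],[4,8,0,0,0,0,0]]}}

```text
clock: 12.5
tool_pos: [0.5396, 0.1629, 0.0236]
orientation: [179.8, 0.4, -0.4]
force: [-11.4, -0.7, 4.6]
opening: 0.0402
```

```bash
python3 - <<'E'
from h import *
s=snap('side','side6.png');s=snap('top','top6.png')
im=np.hstack([cv2.imread('pics/top6.png')[50:330,100:420],cv2.imread('pics/side6.png')[200:480,50:370]])
cv2.imwrite('pics/c6.png',im)
plan((.645,.165,.025,0))
E
```

```text
at [0.5414 0.1633 0.0237] [179.87   0.23  -0.4 ] t 12.6 j [ 36.6  21.1 -25.7  -0.1 -43.5  53. ]
(0.645, 0.165, 0.025, 0) -> [10.36 -0.24 -0.17] [ 0.002  0.004 -0.007]
```

View pics/c6.png

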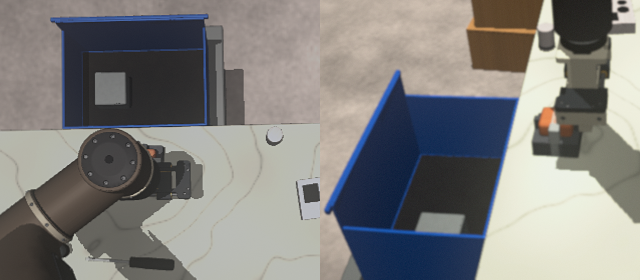

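tr_b is squared against the fingers, at crop (557,135). I continue over the edge.

Emit:
{"api": "move_arm", "payload": {"commands": [[4,1.3,0,0,0,0,0],[4,2.6,0,0,0,0,0],[4,3.9,0,0,0,0,0],[4,5.2,0,0,0,0,0],[4,6.5,0,0,0,0,0],[4,7.8,0,0,0,0,0],[4,9.1,0,0,0,0,0],[4,10.3,0,0,0,0,0]]}}

```text
clock: 13.6
tool_pos: [0.6466, 0.1642, 0.0253]
orientation: [-180.0, -0.1, -0.3]
force: [1.4, 1.1, 0.7]
opening: 0.04
```

Emit:
{"api": "move_arm", "payload": {"commands": [[4,0.5,0,0,0,0,0],[4,0.5,0,0,0,0,0],[4,0,0,-4,0,0,0],[4,-3,0,-10,0,0,0],[4,-9,3,-14,0,0,0],[4,-14,6,-15,0,0,0],[4,-18,10,-15,0,0,0],[4,-20,15,-15,0,0,0]]}}

```text
clock: 14.6
tool_pos: [0.4429, 0.0148, 0.1755]
orientation: [-179.9, -0.1, -0.2]
force: [1.4, -0.7, 0.4]
opening: 0.0402
```

```bash
python3 - <<'E'
from h import *
s=snap('side','side7.png');s=snap('top','top7.png')
im=np.hstack([cv2.imread('pics/top7.png')[50:330,100:500],cv2.imread('pics/side7.png')[200:480,50:450]])
cv2.imwrite('pics/c7.png',im)
plan((.5,-.08,.17,-85),(.507,-.12,.016,-85))
E
```

```text
at [0.4414 0.0122 0.1753] [-1.7995e+02 -3.0000e-02 -4.4000e-01] t 14.7 j [ 27.3  -0.7 -29.9  -0.  -60.7  62.3]
(0.5, -0.08, 0.17, -85) -> [5.93 9.18 0.53] [-1.000e-03  0.000e+00  1.476e+00]
(0.507, -0.12, 0.016, -85) -> [ 6.65 13.19 15.93] [-1.000e-03  0.000e+00  1.476e+00]
```

View pics/c7.png

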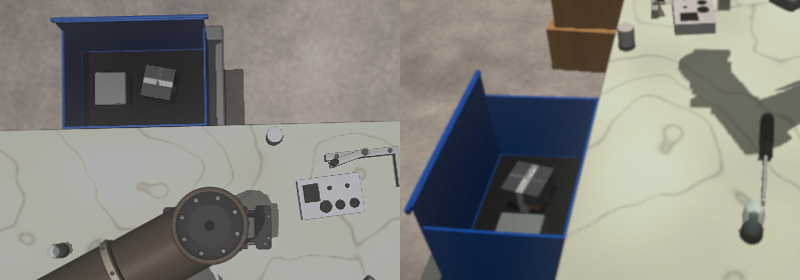

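Both transformers lie in the bin (crop (110,88) and (158,83)), and no third one is on the bench. Next is the chassis, from its +y end.

Emit:
{"api": "move_arm", "payload": {"commands": [[4,1,2,0,0,0,0.18],[4,2,3,0,0,0,0.36],[4,3,5,0,0,0,0.54],[4,4,7,0,0,0,0.72],[4,5,9,0,0,0,0.9],[4,5.8,11,0,0,0,1.08],[4,5.8,12.5,0,0,0,1.26],[4,5.8,13,0,0,0,1.44]]}}

```text
clock: 15.7
tool_pos: [0.502, -0.1156, 0.1746]
orientation: [180.0, 0.0, -83.2]
force: [0.0, 0.5, -0.7]
opening: 0.04
```

```bash
python3 - <<'E'
from h import *
s=snap('side','side8.png');s=snap('top','top8.png')
plan((.4985,-.12,.016,-85.4),(.508,-.239,.016,-85.4))
E
```

```text
at [ 0.5019 -0.1153  0.1747] [179.99   0.   -83.01] t 15.8 j [  8.9   6.8 -21.9  -0.  -61.3  -1.9]
(0.4985, -0.12, 0.016, -85.4) -> [ 0.43  0.39 15.87] [0.    0.    0.042]
(0.508, -0.239, 0.016, -85.4) -> [12.35  0.9  15.86] [0.    0.    0.042]
```

View pics/top8.png

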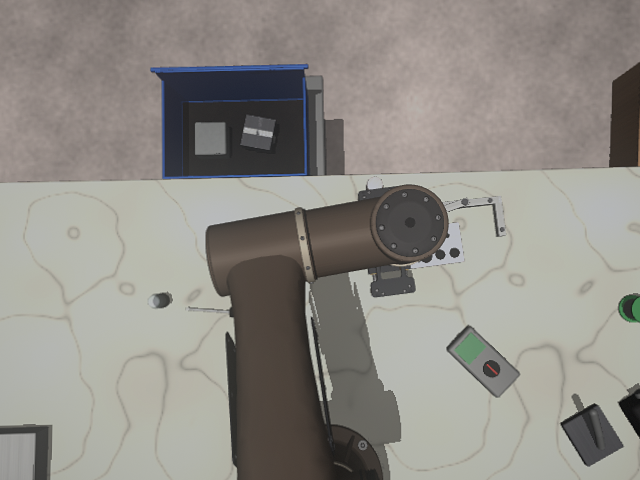

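The gripper hangs above and behind the chassis's +y end, with the capacitor at (374,184) clear of it. I descend and push.

Emit:
{"api": "move_arm", "payload": {"commands": [[4,0.3,0.4,4,0,0,0.042],[4,0.3,0.4,8,0,0,0.042],[4,0.3,0.4,12,0,0,0.042],[4,0.3,0.4,15,0,0,0.042],[4,0.3,0.4,15.8,0,0,0.042],[4,0.3,0.4,15.8,0,0,0.042],[4,1.3,0.4,15.8,0,0,0.042],[4,2.3,0.5,15.8,0,0,0.042]]}}

```text
clock: 16.8
tool_pos: [0.501, -0.139, 0.018]
orientation: [-179.9, -0.0, -85.2]
force: [-0.2, -0.1, 0.3]
opening: 0.0397
```

```bash
python3 - <<'E'
from h import *
plan((.508,-.239,.016,-85.4))
E
```

```text
at [ 0.501 -0.139  0.018] [-179.87   -0.    -85.19] t 16.8 j [  6.2  17.8 -32.1   0.  -39.9  -1.4]
(0.508, -0.239, 0.016, -85.4) -> [10.03  0.14  0.2 ] [-0.002 -0.     0.004]
```

Emit:
{"api": "move_arm", "payload": {"commands": [[4,1.1,0,0.1,0,0,0.004],[4,2.1,0,0.1,0,0,0.004],[4,3.1,0,0.1,0,0,0.004],[4,4.1,0,0.1,0,0,0.004],[4,5.1,0.1,0.1,0,0,0.004],[4,6.1,0.1,0.1,0,0,0.004],[4,7,0.1,0.1,0,0,0.004],[4,7.8,0.1,0.1,0,0,0.004]]}}

```text
clock: 17.8
tool_pos: [0.5055, -0.2168, 0.0158]
orientation: [180.0, -0.0, -85.5]
force: [-0.7, 0.1, 0.7]
opening: 0.0399
```

```bash
python3 - <<'E'
from h import *
s=snap('side','side9.png');s=snap('top','top9.png')
im=np.hstack([cv2.resize(cv2.imread('pics/top9.png')[150:290,350:530],None,fx=2.2,fy=2.2),cv2.resize(cv2.imread('pics/side9.png')[140:280,220:400],None,fx=2.2,fy=2.2)])
cv2.imwrite('pics/c9.png',im)
plan((.508,-.239,.016,-85.4))
E
```

```text
at [ 0.5055 -0.2169  0.0158] [180.    -0.   -85.51] t 17.9 j [ -2.8  20.4 -28.3   0.  -41.3   7.3]
(0.508, -0.239, 0.016, -85.4) -> [ 2.22 -0.07 -0.02] [ 0.    -0.    -0.002]
```

View pics/c9.png

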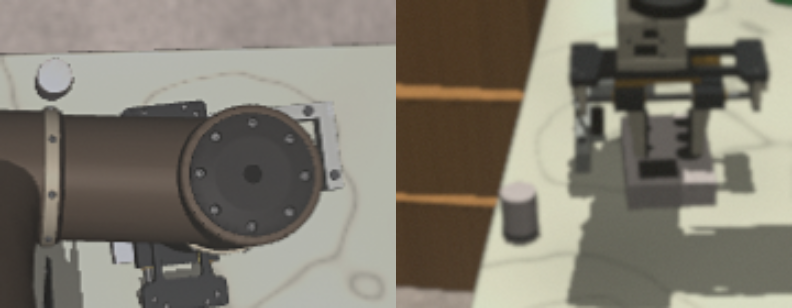

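```bash
python3 - <<'E'
from h import *
for n in('side','top'):
    s=np.load(f'pics/{n}9.png.npz'); print(n,proj(s,[(.5055,-.217,.016),(.5055,-.2265,.03),(.5455,-.2265,.03),(.4655,-.2265,.03)]).round(1).tolist())
im=cv2.resize(cv2.imread('pics/side9.png')[150:260,270:380],None,fx=5.4,fy=5.4,interpolation=2)
cv2.imwrite('pics/c10.png',im)
E
```

```text
side [[343.5, 216.5], [343.6, 209.0], [326.1, 208.8], [361.3, 209.3]]
top [[419.5, 247.1], [424.7, 246.7], [424.1, 228.9], [425.3, 264.5]]
```

View pics/c10.png

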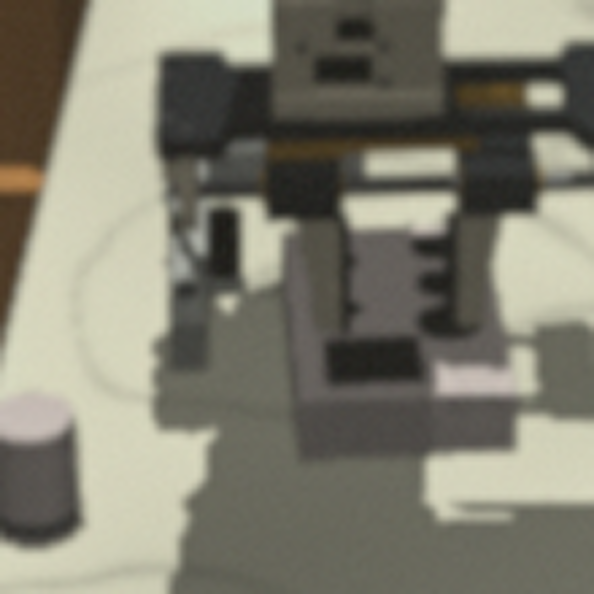

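```bash
python3 - <<'E'
from h import *
s=np.load('pics/side1.png.npz'); print(proj(s,[(.5433+d,.4353,z) for z in(.0219,.05) for d in(.03,-.03)]).round(1).tolist())
cv2.imwrite('pics/c11.png',cv2.resize(cv2.imread('pics/side1.png')[370:480,210:380],None,fx=4.5,fy=4.5,interpolation=2))
o=sensors.get_obs();print(o)
E
```

```text
[[280.0, 458.5], [322.6, 460.2], [278.7, 446.4], [322.2, 448.1]]
{'clock': 17.9, 'joint_pos': array([-2.81354651e+00,  2.03789654e+01, -2.83070962e+01,  5.60623664e-03,
       -4.13143382e+01,  7.29934849e+00]), 'qvel': array([ 0.85226118, -0.26474494, -0.58284422, -0.20522379,  0.23865071,
       -0.89233314]), 'tau': array([-3.50492690e-01, -4.91380656e+01,  2.08026713e+01,  4.94860277e+00,
        1.62715215e-02,  1.82662248e-01]), 'tool_pos': array([ 0.5055293 , -0.21690159,  0.01580558]), 'orientation': array([ 1.79999133e+02, -3.62034254e-03, -8.55099871e+01]), 'force': array([-0.42441658,  0.82344816, -0.48566976]), 'moment': array([ 0.0499967 ,  0.1469533 , -0.00563227]), 'opening': 0.03988411906278996}
```

View pics/c11.png

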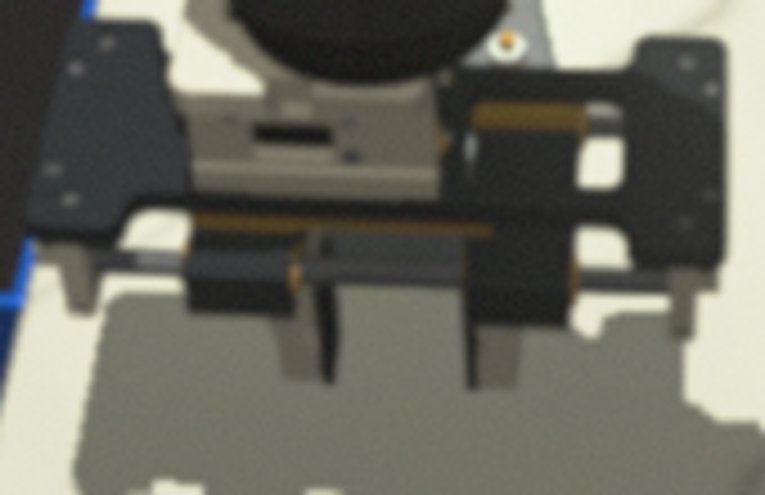

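The side view shows the fingertips on top of the chassis, near crop (330,330) and (470,320), and the chassis hasn't moved. So the tips are riding higher than I reckoned. I'll lift, back off, and find the bench by touch.

Emit:
{"api": "move_arm", "payload": {"commands": [[4,0,0,-1.5,0,0,0],[4,0,0,-3,0,0,0],[4,-4,0,-3,0,0,0],[4,-8,0,-3,0,0,0],[4,-9.5,0,-3,0,0,0],[4,-9.5,0,-1.5,0,0,0],[4,-9.5,0,-0.5,0,0,0],[4,-9.5,0,0,0,0,0]]}}

```text
clock: 18.9
tool_pos: [0.4973, -0.1223, 0.0147]
orientation: [179.9, -0.0, -85.5]
force: [-0.7, 0.3, 0.3]
opening: 0.0397
```

```bash
python3 - <<'E'
from h import *
s=snap('side','side12.png');s=snap('top','top12.png')
o=sensors.get_obs();print(o['tool_pos'],o['force'])
s=np.load('pics/side12.png.npz');p=o['tool_pos']
print(proj(s,[p+[d,0,z] for z in(0,.014) for d in(.03,-.03)]).round(1).tolist())
cv2.imwrite('pics/c12.png',cv2.resize(cv2.imread('pics/side12.png')[150:270,270:390],None,fx=5,fy=5,interpolation=2))
E
```

```text
[ 0.49728607 -0.12224446  0.01482601] [ 0.06625371 -0.42964843  0.54692986]
[[331.9, 240.2], [360.0, 240.7], [331.9, 234.7], [360.1, 235.2]]
```

View pics/c12.png

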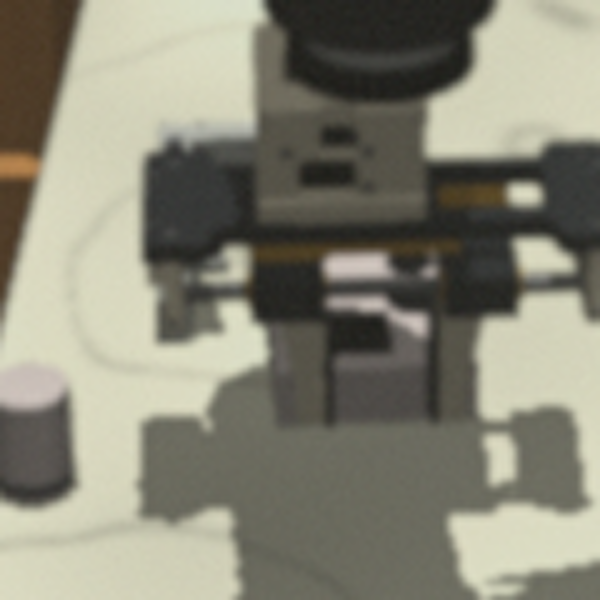

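The tips show at v≈235, which fits about 14 mm above the TCP: the tips retract as the jaws open. I go 11 mm lower, watching the force.

Emit:
{"api": "move_arm", "payload": {"commands": [[4,0,0,0.4,0,0,0],[4,0,0,0.7,0,0,0],[4,0,0,0.9,0,0,0],[4,0,0,1.0,0,0,0],[4,0,0,1.1,0,0,0],[4,0,0,1.1,0,0,0],[4,0,0,1.1,0,0,0],[4,0,0,1.1,0,0,0]]}}

```text
clock: 20.0
tool_pos: [0.498, -0.1215, 0.0049]
orientation: [-180.0, 0.0, -85.5]
force: [0.1, 0.3, 0.6]
opening: 0.0403
```

```bash
python3 - <<'E'
from h import *
s=snap('side','side13.png')
o=sensors.get_obs();print(o['tool_pos'],o['force'])
p=o['tool_pos']
print(proj(s,[p+[d,0,z] for z in(0,.014) for d in(.03,-.03)]).round(1).tolist())
cv2.imwrite('pics/c13.png',cv2.resize(cv2.imread('pics/side13.png')[150:270,270:390],None,fx=5,fy=5,interpolation=2))
plan((.508,-.239,.005,-85.4))
E
```

```text
[ 0.49805736 -0.12150945  0.00494879] [-1.36457463 -0.00696563 -1.45994497]
[[331.6, 244.2], [359.5, 244.6], [331.5, 238.8], [359.6, 239.2]]
at [ 0.4981 -0.1215  0.0049] [-179.99   -0.    -85.47] t 20.05 j [  8.3  18.5 -33.6   0.  -37.9  -3.7]
(0.508, -0.239, 0.005, -85.4) -> [ 1.179e+01 -6.000e-02 -1.000e-02] [-0.    -0.    -0.001]
```

View pics/c13.png

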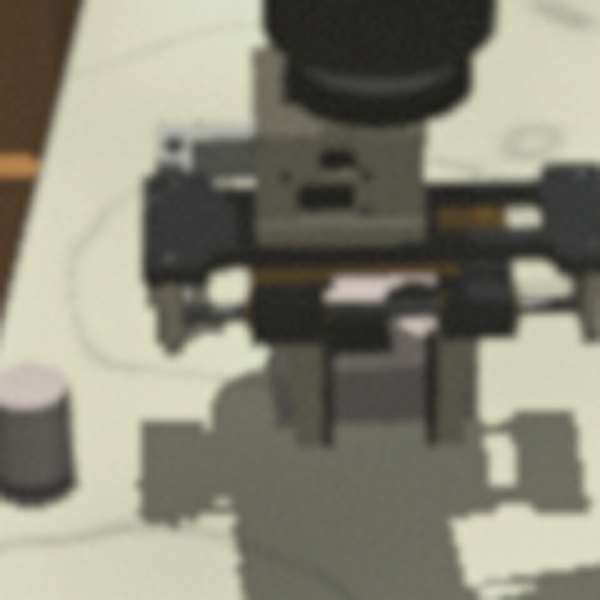

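```bash
python3 - <<'E'
from h import *
s=np.load('pics/side13.png.npz')
for z in (.04,.05,.06,.07,.08):
    print(z,proj(s,[(.498+.092,-.121-.007,z),(.498+.045,-.121,z)]).round(1).tolist())
E
```

```text
0.04 [[302.6, 228.4], [324.4, 230.6]]
0.05 [[302.4, 224.5], [324.3, 226.6]]
0.06 [[302.2, 220.5], [324.2, 222.6]]
0.07 [[302.0, 216.5], [324.1, 218.6]]
0.08 [[301.8, 212.4], [324.0, 214.5]]
```

Emit:
{"api": "move_arm", "payload": {"commands": [[4,0,0,-0.8,0,0,0],[4,0,0,-1.5,0,0,0],[0,0,0,-1.5,0,0,0],[0,0,0,-1.5,0,0,0],[0,0,0,-1.5,0,0,0],[0,0,0,-1.5,0,0,0],[0,0,0,-1.5,0,0,0],[0,0,0,-1.5,0,0,0]]}}

```text
clock: 21.05
tool_pos: [0.4979, -0.1215, 0.0198]
orientation: [180.0, -0.0, -85.5]
force: [0.2, 0.2, 0.1]
opening: 0.0006
```

```bash
python3 - <<'E'
from h import *
s=snap('side','side14.png')
o=sensors.get_obs();print(o['tool_pos'],o['force'])
p=o['tool_pos']
print(proj(s,[p+[d,0,z] for z in(0,.014) for d in(.02,0,-.02)]).round(1).tolist())
cv2.imwrite('pics/c14.png',cv2.resize(cv2.imread('pics/side14.png')[150:270,270:390],None,fx=5,fy=5,interpolation=2))
plan((.5,-.139,.019,-85.4),(.508,-.239,.019,-85.4))
E
```

```text
[ 0.49792356 -0.12156148  0.0197848 ] [0.02399101 0.1412996  0.29128185]
[[336.3, 238.5], [345.6, 238.7], [355.0, 238.8], [336.2, 233.1], [345.6, 233.2], [355.1, 233.4]]
at [ 0.4979 -0.1216  0.0198] [179.99  -0.   -85.48] t 21.1 j [  8.3  17.1 -32.9   0.  -40.   -3.7]
(0.5, -0.139, 0.019, -85.4) -> [ 1.75 -0.07  0.08] [ 0.    -0.    -0.001]
(0.508, -0.239, 0.019, -85.4) -> [11.79 -0.08  0.08] [ 0.    -0.    -0.001]
```

View pics/c14.png

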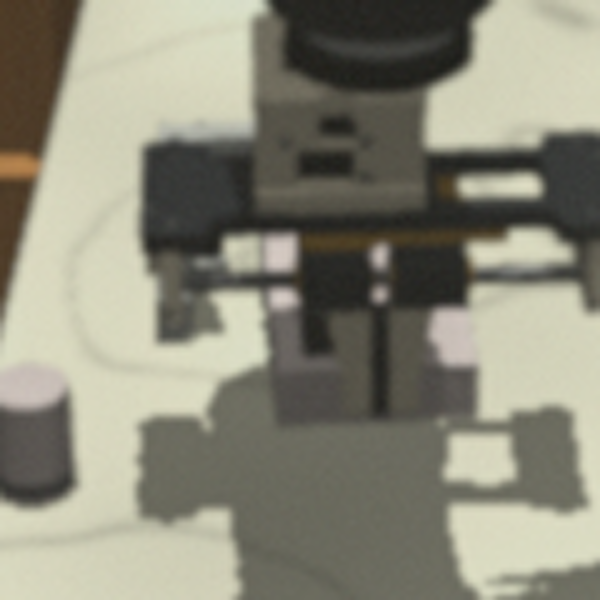

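The shut tips also show at v≈233.6, so the ~14 mm offset doesn't depend on the opening. The TCP reading lies below the real tips. I'll confirm it by touching the bench gently.

Emit:
{"api": "move_arm", "payload": {"commands": [[0,0,0,1,0,0,0],[0,0,0,2,0,0,0],[0,0,0,2.3,0,0,0],[0,0,0,2.6,0,0,0],[0,0,0,2.8,0,0,0],[0,0,0,3.0,0,0,0],[0,0,0,3.1,0,0,0],[0,0,0,3.1,0,0,0]]}}

```text
clock: 22.1
tool_pos: [0.498, -0.1215, -0.0111]
orientation: [-180.0, 0.0, -85.5]
force: [0.0, 0.1, -0.1]
opening: 0.0005
```

There's no contact even with the TCP at −11 mm, so the real tips sit about 14 mm above the reading. I raise 1.3 cm and push the chassis along −y, stopping about 13 mm short of the end stop.

Emit:
{"api": "move_arm", "payload": {"commands": [[0,0,-0.5,-1.3,0,0,0],[0,1,-1,-1.3,0,0,0],[0,2,-1,-1.3,0,0,0],[0,3,-1,-1.3,0,0,0],[0,4,-1,-1.3,0,0,0],[0,5,-1,-1.3,0,0,0],[0,6,-1,-1.3,0,0,0],[0,6,-1,-1.3,0,0,0]]}}

```text
clock: 23.1
tool_pos: [0.5126, -0.1815, 0.0018]
orientation: [180.0, -0.0, -85.5]
force: [0.3, -0.4, 0.3]
opening: 0.0004
```

```bash
python3 - <<'E'
from h import *
s=snap('side','side15.png');s=snap('top','top15.png')
o=sensors.get_obs();print(o['tool_pos'],o['force'])
cv2.imwrite('pics/c15.png',cv2.resize(cv2.imread('pics/side15.png')[150:270,250:390],None,fx=5,fy=5,interpolation=2))
E
```

```text
[ 0.51256911 -0.1808865   0.00182754] [-0.15887569  0.08344768  0.16367775]
```

View pics/c15.png

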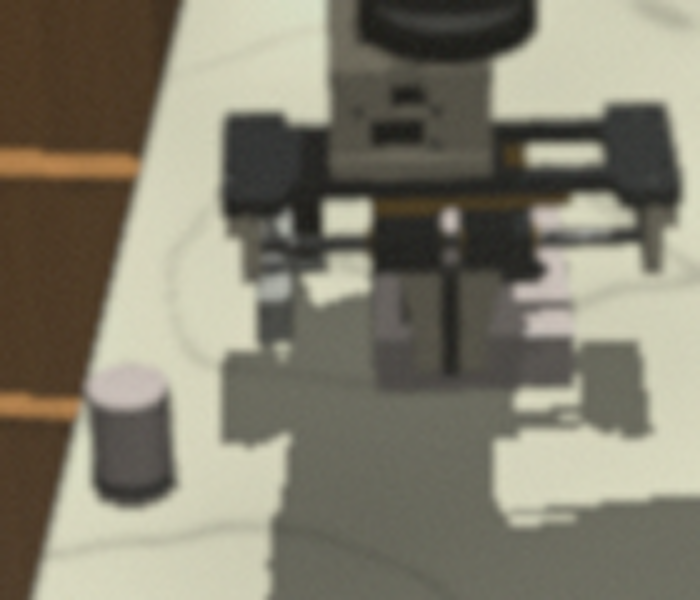

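The fingers now bear on the chassis's +y face, its lower edge at v≈227, and it is moving. I continue 5 cm.

Emit:
{"api": "move_arm", "payload": {"commands": [[0,0.8,0,0,0,0,0],[0,1.6,0,0,0,0,0],[0,2.4,0,0,0,0,0],[0,3.2,0,0,0,0,0],[0,4,0,0,0,0,0],[0,4.7,0,0,0,0,0],[0,5.1,0,0,0,0,0],[0,5.1,0,0,0,0,0]]}}

```text
clock: 24.2
tool_pos: [0.5167, -0.2319, 0.0019]
orientation: [-180.0, -0.0, -85.5]
force: [-0.2, 0.5, -0.2]
opening: 0.0002
```

Emit:
{"api": "move_arm", "payload": {"commands": [[0,-2,0,0,0,0,0],[0,-5,0,0,0,0,0],[0,-7,0,-4,0,0,0],[0,-7,0,-9,0,0,0],[0,-7,0,-15,0,0,0],[4,-7,6,-18,0,0,0.1],[4,-7,12,-18,0,0,0.2],[4,-7,12,-18,0,0,0.3]]}}

```text
clock: 25.2
tool_pos: [0.3881, -0.1714, 0.1828]
orientation: [-179.9, 0.0, -102.9]
force: [1.3, 0.4, 0.2]
opening: 0.0249
```

```bash
python3 - <<'E'
from h import *
s=snap('side','side16.png');s=snap('top','top16.png')
im=np.hstack([cv2.resize(cv2.imread('pics/top16.png')[160:290,350:530],None,fx=2.2,fy=2.2),cv2.resize(cv2.imread('pics/side16.png')[150:280,220:400],None,fx=2.2,fy=2.2)])
cv2.imwrite('pics/c16.png',im)
plan()
E
```

```text
at [ 0.391  -0.1714  0.1827] [-1.7987e+02  1.0000e-02 -1.0273e+02] t 25.3 j [  3.1  -2.7 -30.8   0.  -61.8 -15.8]
```

View pics/c16.png

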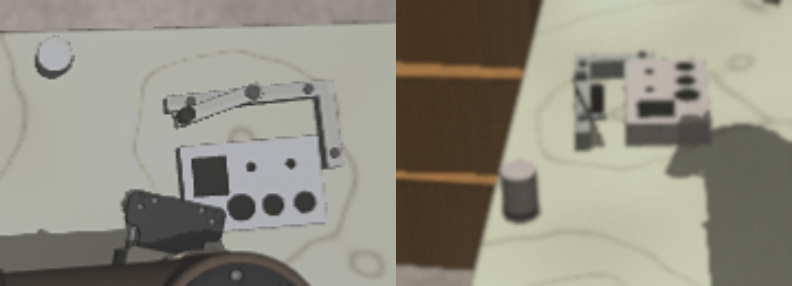

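```bash
python3 - <<'E'
from h import *
cv2.imwrite('pics/c17.png',cv2.resize(cv2.imread('pics/top16.png')[190:275,415:515],None,fx=7,fy=7,interpolation=2))
E
```

```text
(no output)
```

View pics/c17.png

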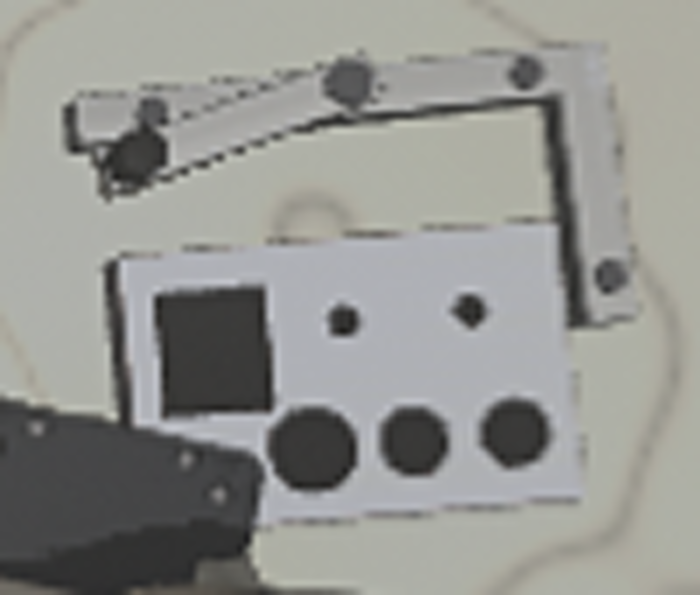

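```bash
python3 - <<'E'
from h import *
s=np.load('pics/top16.png.npz')
c=lambda L:(np.array(L)+.5)/7-.5+[415,190]
ch=ray(s,c([(118,258),(561,222),(583,497)]),.03)[:,:2]
jg=ray(s,c([(606,42),(634,317),(590,324),(563,95)]),.026)[:,:2]
kn=ray(s,c([(137,157)]),.072)[:,:2]; pv=ray(s,c([(350,83)]),.042)[:,:2]
th=np.radians(4.65);O=np.array([.5996,-.3879]);R=np.array([[np.cos(th),-np.sin(th)],[np.sin(th),np.cos(th)]])
for n,p in(('ch',ch),('jig',jg),('knob',kn),('pivot',pv)): print(n,((p-O)@R*1000).round(1).tolist())
E
```

```text
ch [[-37.1, 148.3], [-40.3, 7.4], [-128.1, 11.6]]
jig [[16.1, -15.0], [-72.7, -12.7], [-73.5, 1.3], [0.6, 0.6]]
knob [[-9.6, 146.0]]
pivot [[9.8, 71.0]]
```

The chassis is about 8 mm from the end stop and about 38 mm from the fence, nearly parallel. Now the x push from its −x side.

```bash
cat >> h.py <<'E'
_th=np.radians(4.65);JO=np.array([.5996,-.3879]);JR=np.array([[np.cos(_th),-np.sin(_th)],[np.sin(_th),np.cos(_th)]])
def J(x,y): return tuple(JO+JR@np.array([x,y])/1000)
def toJ(p): return (np.array(p)[...,:2]-JO)@JR*1000
E
python3 - <<'E'
from h import *
plan((*J(-152,79),.18,-175.35),(*J(-152,79),.001,-175.35))
E
```

```text
at [ 0.391  -0.1714  0.1827] [-1.7987e+02  1.0000e-02 -1.0273e+02] t 25.3 j [  3.1  -2.7 -30.8   0.  -61.8 -15.8]
(np.float64(0.4416958751118479), np.float64(-0.32148247713662575), 0.18, -175.35) -> [13.53 -8.25  0.29] [-0.002  0.002  1.267]
(np.float64(0.4416958751118479), np.float64(-0.32148247713662575), 0.001, -175.35) -> [13.53 -8.21 18.19] [-0.002  0.002  1.267]
```

Emit:
{"api": "move_arm", "payload": {"commands": [[4,2,-1,0,0,0,0.17],[4,4,-2.5,0,0,0,0.34],[4,6,-4,0,0,0,0.51],[4,8.5,-5.5,0,0,0,0.68],[4,11,-7,0,0,0,0.85],[4,13,-8,0,0,0,1.02],[4,13.5,-8.2,0,0,0,1.19],[4,13.5,-8.2,0,0,0,1.267]]}}

```text
clock: 26.3
tool_pos: [0.4425, -0.3216, 0.1809]
orientation: [180.0, -0.1, -175.4]
force: [-1.1, -1.0, -0.8]
opening: 0.0401
```

```bash
python3 - <<'E'
from h import *
plan((*J(-152,79),.001,-175.35))
E
```

```text
at [ 0.4425 -0.3216  0.1809] [ 1.7999e+02 -9.0000e-02 -1.7537e+02] t 26.3 j [-15.5   9.6 -17.6   0.  -62.8 -69.9]
(np.float64(0.4416958751118479), np.float64(-0.32148247713662575), 0.001, -175.35) -> [ 0.05  0.02 17.99] [ 0.    -0.002 -0.   ]
```

Emit:
{"api": "move_arm", "payload": {"commands": [[4,0,0,5,0,0,0],[4,0,0,10,0,0,0],[4,0,0,14,0,0,0],[4,0,0,17,0,0,0],[4,0,0,18,0,0,0],[4,0,0,18,0,0,0],[4,-1,0,18,0,0,0],[4,-2,0,18,0,0,0]]}}

```text
clock: 27.3
tool_pos: [0.4625, -0.3193, 0.003]
orientation: [-180.0, 0.0, -175.2]
force: [-4.7, 0.2, 3.5]
opening: 0.0399
```

Emit:
{"api": "move_arm", "payload": {"commands": [[4,-0.5,0,0,0,0,0],[4,-1,0,0,0,0,0],[4,-1.5,0,0,0,0,0],[4,-1.9,0,0,0,0,0],[4,-2.2,0,0,0,0,0],[4,-2.5,0,0,0,0,0],[4,-2.8,0,0,0,0,0],[4,-2.8,0,0,0,0,0]]}}

```text
clock: 28.3
tool_pos: [0.4904, -0.3168, 0.0018]
orientation: [-180.0, 0.0, -175.2]
force: [-3.3, -0.5, 1.4]
opening: 0.04
```

```bash
python3 - <<'E'
from h import *
s=snap('side','side18.png')
o=sensors.get_obs();print(toJ(o['tool_pos']),o['tool_pos'],o['force'])
cv2.imwrite('pics/c18.png',cv2.resize(cv2.imread('pics/side18.png')[150:250,270:390],None,fx=6,fy=6,interpolation=2))
E
```

```text
[-103.03011154   79.71355436] [ 0.49044673 -0.31680134  0.00184248] [-2.35346774  0.48419554  1.58222917]
```

View pics/c18.png

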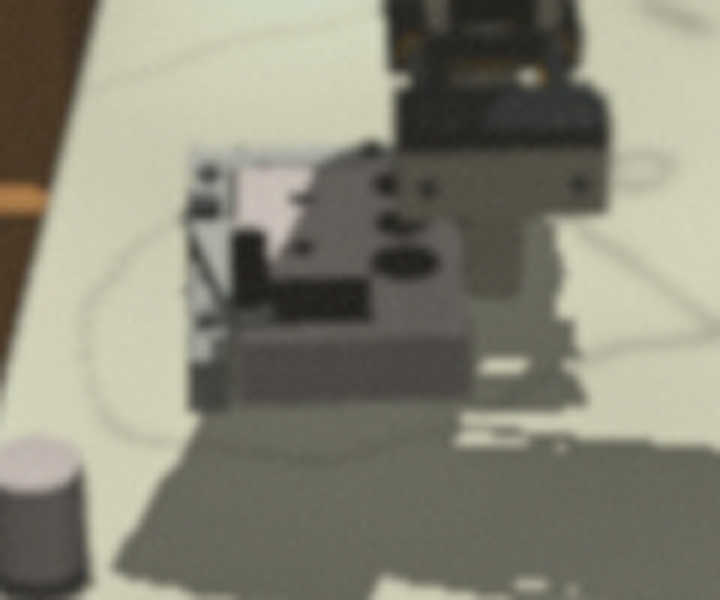

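It's almost at the fence. I push a few mm more, watching the force.

Emit:
{"api": "move_arm", "payload": {"commands": [[4,-0.1,0,0,0,0,0],[4,-0.2,0,0,0,0,0],[4,-0.3,0,0,0,0,0],[4,-0.4,0,0,0,0,0],[4,-0.5,0,0,0,0,0],[4,-0.5,0,0,0,0,0],[4,-0.5,0,0,0,0,0],[4,-0.5,0,0,0,0,0]]}}

```text
clock: 29.35
tool_pos: [0.4933, -0.3164, 0.0018]
orientation: [180.0, -0.1, -175.3]
force: [-8.6, -1.5, 5.3]
opening: 0.0396
```

It now bears on the fence: 8.6 N, with the TCP at about jig x −100. I retreat and go round to the +y end, keeping this orientation, with the fingers shut.

Emit:
{"api": "move_arm", "payload": {"commands": [[4,2,0,0,0,0,0],[4,4,0,-4,0,0,0],[4,4,0,-10,0,0,0],[0,4,0,-16,0,0,0],[0,4,5,-17,0,0,0],[0,3,10,-17,0,0,0],[0,0,12,-17,0,0,0],[0,-4,12,-17,0,0,0]]}}

```text
clock: 30.35
tool_pos: [0.5257, -0.1918, 0.1731]
orientation: [180.0, 0.2, -175.1]
force: [0.7, -0.0, 0.5]
opening: 0.0008
```

```bash
python3 - <<'E'
from h import *
s=snap('top','top19.png');s=snap('side','side19.png')
plan((*J(-55,194),.17,-175.35),(*J(-55,194),.004,-175.35))
im=np.hstack([cv2.resize(cv2.imread('pics/top19.png')[160:290,350:530],None,fx=2.2,fy=2.2),cv2.resize(cv2.imread('pics/side19.png')[150:280,220:400],None,fx=2.2,fy=2.2)])
cv2.imwrite('pics/c19.png',im)
E
```

```text
at [ 0.5282 -0.1927  0.1718] [-179.97    0.18 -175.13] t 30.45 j [ -0.1  11.3 -16.8   0.  -61.7 -85.1]
(np.float64(0.5290536948459038), np.float64(-0.1989973297459638), 0.17, -175.35) -> [-0.03 -0.64  0.18] [-0.001  0.003  0.004]
(np.float64(0.5290536948459038), np.float64(-0.1989973297459638), 0.004, -175.35) -> [ 0.02 -0.63 16.78] [-0.001  0.003  0.004]
```

View pics/c19.png

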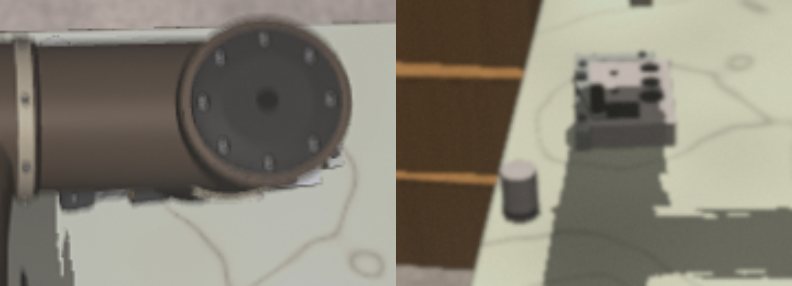

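Emit:
{"api": "move_arm", "payload": {"commands": [[0,0,0,5,0,0,0],[0,0,0,9,0,0,0],[0,0,0,13,0,0,0],[0,0,0,16,0,0,0],[0,0,0,16.7,0,0,0],[0,0,0,16.7,0,0,0],[0,0,-1,16.7,0,0,0],[0,0,-2,16.7,0,0,0]]}}

```text
clock: 31.45
tool_pos: [0.5274, -0.2142, 0.0062]
orientation: [-180.0, 0.1, -175.2]
force: [0.8, 0.6, -0.3]
opening: 0.0004
```

```bash
python3 - <<'E'
from h import *
s=snap('side','side20.png')
o=sensors.get_obs();print(toJ(o['tool_pos']),o['tool_pos'],o['force'])
cv2.imwrite('pics/c20.png',cv2.resize(cv2.imread('pics/side20.png')[150:270,250:390],None,fx=5.5,fy=5,interpolation=2))
E
```

```text
[-58.071786  178.1270091] [ 0.52727882 -0.2150671   0.00589619] [ 1.31185132 -0.17190854 -0.00266461]
```

View pics/c20.png

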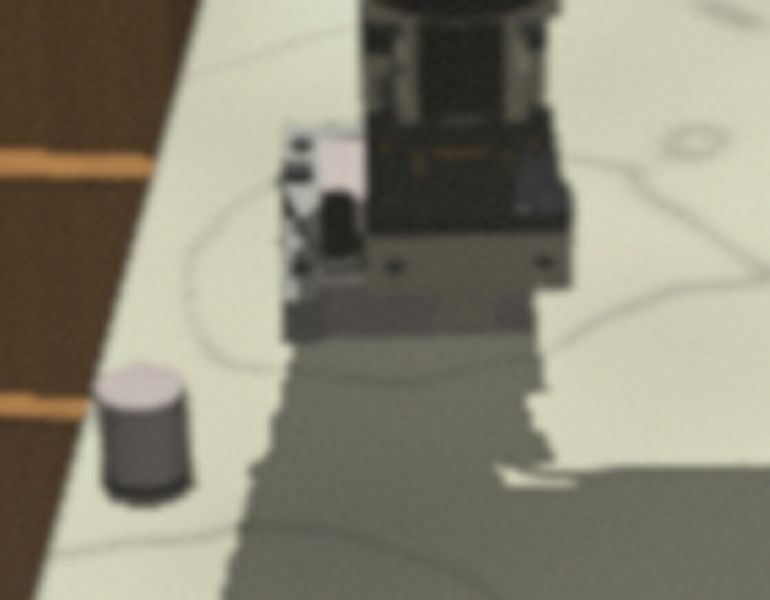

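The body clears the knob at crop (340,225). I push gently along −y.

Emit:
{"api": "move_arm", "payload": {"commands": [[0,0,-0.3,0.2,0,0,0],[0,0,-0.6,0.2,0,0,0],[0,0,-0.8,0.2,0,0,0],[0,0,-1.0,0.2,0,0,0],[0,0,-1.2,0.2,0,0,0],[0,0,-1.4,0.2,0,0,0],[0,0,-1.4,0.2,0,0,0],[0,0,-1.4,0.2,0,0,0]]}}

```text
clock: 32.5
tool_pos: [0.5273, -0.2272, 0.0028]
orientation: [180.0, -0.0, -175.3]
force: [-0.6, 3.1, 1.5]
opening: 0.0005
```

```bash
python3 - <<'E'
from h import *
o=sensors.get_obs();print(toJ(o['tool_pos']),o['tool_pos'],o['force'])
E
```

```text
[-58.98792975 165.99102571] [ 0.52734954 -0.22723741  0.00280206] [-0.6449079   3.0620205   1.52442499]
```

Emit:
{"api": "move_arm", "payload": {"commands": [[0,0,-0.1,0,0,0,0],[0,0,-0.2,0,0,0,0],[0,0,-0.3,0,0,0,0],[0,0,-0.4,0,0,0,0],[0,0,-0.5,0,0,0,0],[0,0,-0.6,0,0,0,0],[0,0,-0.6,0,0,0,0],[0,0,-0.6,0,0,0,0]]}}

```text
clock: 33.5
tool_pos: [0.528, -0.2335, 0.0029]
orientation: [-180.0, 0.0, -175.3]
force: [-0.9, 2.0, 0.2]
opening: 0.0003
```

```bash
python3 - <<'E'
from h import *
o=sensors.get_obs();print(toJ(o['tool_pos']),o['tool_pos'],o['force'])
E
```

```text
[-58.80351056 159.68649342] [ 0.52804446 -0.23350624  0.00285782] [-0.94181352  1.95997402  0.23810418]
```

Emit:
{"api": "move_arm", "payload": {"commands": [[0,0,-0.1,0,0,0,0],[0,0,-0.2,0,0,0,0],[0,0,-0.3,0,0,0,0],[0,0,-0.4,0,0,0,0],[0,0,-0.5,0,0,0,0],[0,0,-0.6,0,0,0,0],[0,0,-0.6,0,0,0,0],[0,0,-0.6,0,0,0,0]]}}

```text
clock: 34.5
tool_pos: [0.5281, -0.235, 0.0028]
orientation: [179.7, -0.0, -175.3]
force: [-3.9, 31.7, 10.0]
opening: 0.0007
```

```bash
python3 - <<'E'
from h import *
s=snap('side','side21.png')
o=sensors.get_obs();print(toJ(o['tool_pos']),o['tool_pos'],o['force'])
cv2.imwrite('pics/c21.png',cv2.resize(cv2.imread('pics/side21.png')[150:250,270:390],None,fx=6,fy=6,interpolation=2))
E
```

```text
[-58.93937177 158.17289277] [ 0.52803175 -0.23502587  0.00279799] [-1.96606559 31.44505298  9.99214786]
```

View pics/c21.png

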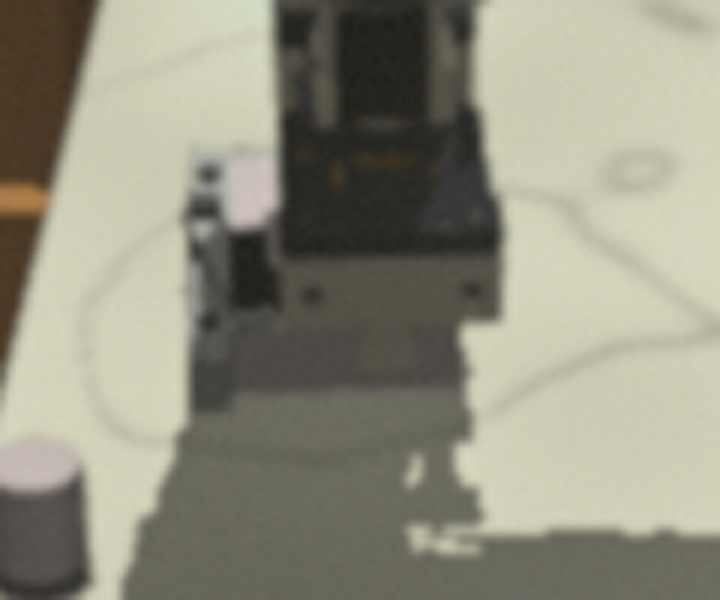

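It's firm against the end stop (31 N). I back off and give it a final x push.

Emit:
{"api": "move_arm", "payload": {"commands": [[0,0,1.5,0,0,0,0],[0,0,4,0,0,0,0],[0,0,5,-5,0,0,0],[0,0,5,-10,0,0,0],[4,3,4,-15,0,0,0],[4,8,1,-15,0,0,0],[4,9,-4,-15,0,0,0],[4,9,-8,-15,0,0,0]]}}

```text
clock: 35.55
tool_pos: [0.4449, -0.3285, 0.154]
orientation: [-179.9, 0.1, -175.3]
force: [0.6, 0.9, 0.6]
opening: 0.0349
```

```bash
python3 - <<'E'
from h import *
s=snap('side','side22.png')
plan((*J(-130,70),.15,-175.35),(*J(-130,70),.002,-175.35))
cv2.imwrite('pics/c22.png',cv2.resize(cv2.imread('pics/side22.png')[150:250,270:390],None,fx=6,fy=6,interpolation=2))
E
```

```text
at [ 0.4457 -0.3319  0.1535] [-1.7985e+02  5.0000e-02 -1.7529e+02] t 35.6 j [-16.4  11.6 -19.    0.1 -59.3 -69. ]
(np.float64(0.464353081105404), np.float64(-0.328669341304367), 0.15, -175.35) -> [-1.88  0.17  0.35] [-0.003  0.001  0.001]
(np.float64(0.464353081105404), np.float64(-0.328669341304367), 0.002, -175.35) -> [-1.87  0.21 15.15] [-0.003  0.001  0.001]
```

View pics/c22.png

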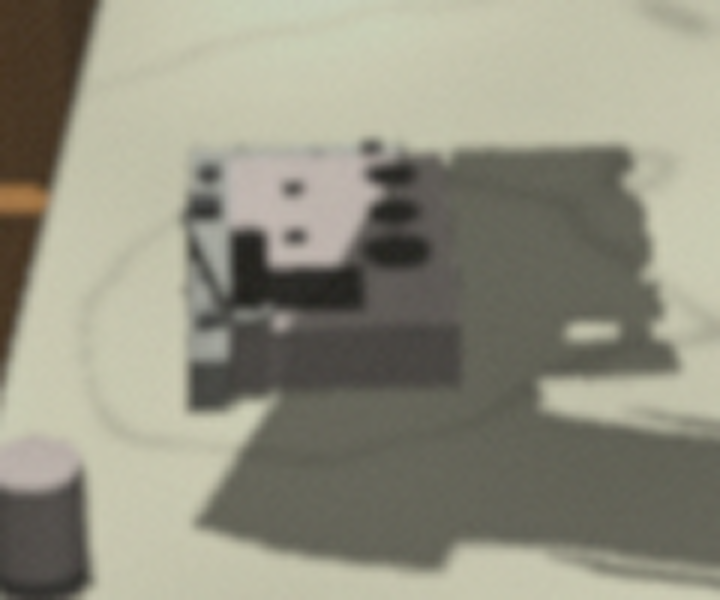

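Emit:
{"api": "move_arm", "payload": {"commands": [[4,-1.2,0.3,4,0,0,0],[4,-1.2,0.3,8,0,0,0],[4,-1.2,0.3,12,0,0,0],[4,-1.2,0.3,15,0,0,0],[4,-1.2,0.3,15.1,0,0,0],[4,-2.2,0.3,15.1,0,0,0],[4,-3.2,0.3,15.1,0,0,0],[4,-3.7,0.3,15.1,0,0,0]]}}

```text
clock: 36.6
tool_pos: [0.484, -0.3207, 0.0031]
orientation: [-179.9, 0.1, -175.2]
force: [0.3, -0.1, -0.2]
opening: 0.0398
```

```bash
python3 - <<'E'
from h import *
o=sensors.get_obs();print(toJ(o['tool_pos']),o['tool_pos'],o['force'])
E
```

```text
[-109.79059512   76.40157057] [ 0.483977   -0.32065049  0.00306779] [ 0.27342183 -0.06156032 -0.2207382 ]
```

Emit:
{"api": "move_arm", "payload": {"commands": [[4,-0.3,-0.3,0,0,0,0],[4,-0.6,-0.6,0,0,0,0],[4,-0.8,-0.6,0,0,0,0],[4,-1.0,-0.6,0,0,0,0],[4,-1.1,-0.6,0,0,0,0],[4,-1.3,-0.6,0,0,0,0],[4,-1.4,-0.6,0,0,0,0],[4,-1.4,-0.6,0,0,0,0]]}}

```text
clock: 37.6
tool_pos: [0.4939, -0.3253, 0.0017]
orientation: [179.9, -0.2, -175.3]
force: [-6.8, -1.7, 4.5]
opening: 0.0399
```

```bash
python3 - <<'E'
from h import *
o=sensors.get_obs();print(toJ(o['tool_pos']),o['tool_pos'],o['force'])
E
```

```text
[-100.23992265   70.98533346] [ 0.49393532 -0.32527464  0.00168224] [-6.84522642 -1.72795673  4.48185103]
```

Emit:
{"api": "move_arm", "payload": {"commands": [[4,-0.2,0,0,0,0,0],[4,-0.5,0,0,0,0,0],[4,-0.5,0,0,0,0,0],[4,1,0,0,0,0,0],[4,4,0,-2,0,0,0],[4,5,0,-8,0,0,0],[4,5,0,-14,0,0,0],[0,5,-6,-16,0,0,0]]}}

```text
clock: 38.6
tool_pos: [0.4543, -0.3879, 0.1676]
orientation: [-179.8, 0.5, -175.0]
force: [3.5, -0.4, 0.1]
opening: 0.0347
```

Emit:
{"api": "move_arm", "payload": {"commands": [[0,2,5,0,0,0,0.15],[0,2,10,0,0,0,0.3],[0,2,15,0,0,0,0.45],[0,2,20,0,0,0,0.6],[0,2,25,0,0,0,0.75],[0,2,30,0,0,0,0.8],[0,2,32,0,0,0,0.8],[0,2,32,0,0,0,0.8]]}}

```text
clock: 39.6
tool_pos: [0.4054, -0.0699, 0.162]
orientation: [179.9, 0.0, 139.1]
force: [0.5, -0.2, 0.1]
opening: 0.0005
```

```bash
python3 - <<'E'
from h import *
s=snap('side','side23.png');s=snap('top','top23.png')
cv2.imwrite('pics/c23.png',cv2.resize(cv2.imread('pics/top23.png')[180:275,410:520],None,fx=6,fy=6,interpolation=2))
cv2.imwrite('pics/c23s.png',cv2.resize(cv2.imread('pics/side23.png')[150:250,270:390],None,fx=6,fy=6,interpolation=2))
plan()
E
```

```text
at [ 0.4054 -0.0712  0.1617] [1.7996e+02 2.0000e-02 1.3897e+02] t 39.7 j [  17.8   -3.2  -34.2   -0.   -58.9 -148.8]
```

View pics/c23.png

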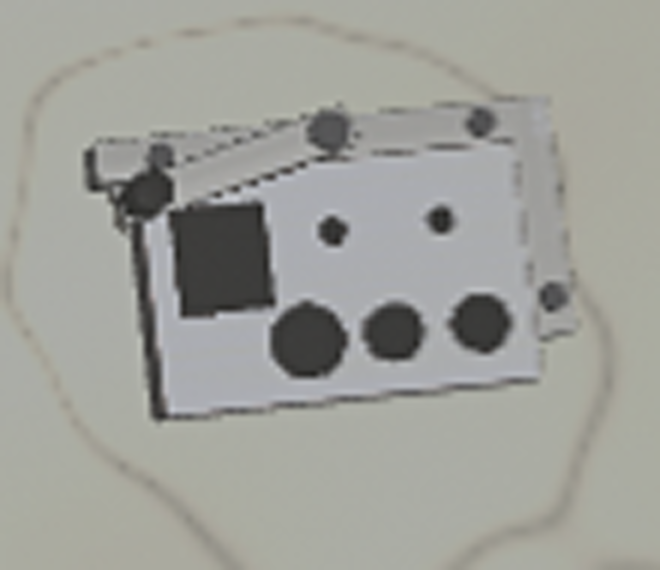

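View pics/c23s.png

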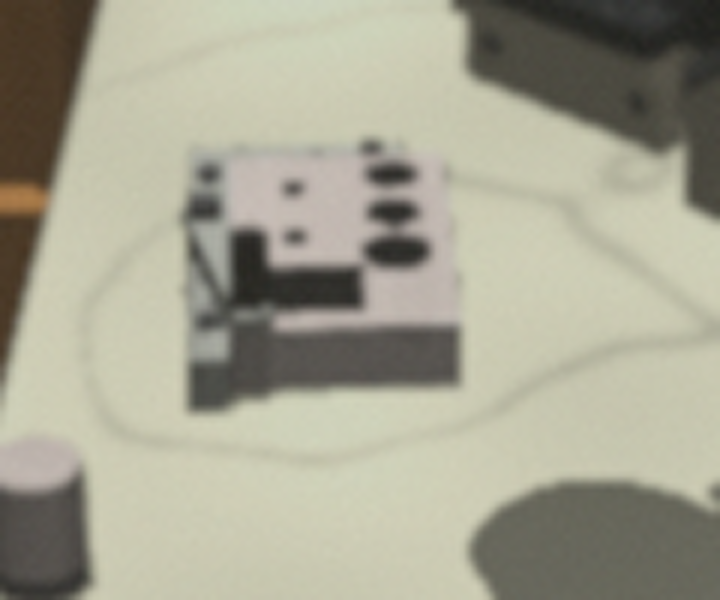

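The chassis sits flush with the fence and the end stop in both views. The knob is at crop (147,193), bar about 0.25 rad. I'll now bring the shut fingers beyond the knob to swing the bar.

```bash
python3 - <<'E'
from h import *
plan((*J(14,172),.16,-123.4))
E
```

```text
at [ 0.4054 -0.0712  0.1617] [1.7996e+02 2.0000e-02 1.3897e+02] t 39.7 j [  17.8   -3.2  -34.2   -0.   -58.9 -148.8]
(np.float64(0.5996100946262983), np.float64(-0.21533117344636513), 0.16, -123.4) -> [-24.12   1.88   0.19] [ 0.000e+00  1.000e-03 -1.704e+00]
```

Emit:
{"api": "move_arm", "payload": {"commands": [[0,-4,0.3,0,0,0,-0.18],[0,-8,0.6,0,0,0,-0.36],[0,-12,1,0,0,0,-0.54],[0,-16,1.3,0,0,0,-0.72],[0,-20,1.6,0,0,0,-0.9],[0,-24,1.9,0,0,0,-1.08],[0,-24,1.9,0,0,0,-1.26],[0,-24,1.9,0,0,0,-1.44]]}}

```text
clock: 40.7
tool_pos: [0.5983, -0.2167, 0.1603]
orientation: [179.9, -0.1, -138.4]
force: [-0.6, 1.5, -0.1]
opening: 0.0002
```

```bash
python3 - <<'E'
from h import *
plan((*J(14,172),.16,-123.4))
E
```

```text
at [ 0.5983 -0.2167  0.1603] [ 1.7993e+02 -6.0000e-02 -1.3839e+02] t 40.7 j [ -2.4  18.8  -8.   -0.  -63.3 -46. ]
(np.float64(0.5996100946262983), np.float64(-0.21533117344636513), 0.16, -123.4) -> [-0.19  0.01  0.03] [ 0.001 -0.001 -0.262]
```

Emit:
{"api": "move_arm", "payload": {"commands": [[0,-0.1,0,0,0,0,-0.13],[0,-0.1,0,0,0,0,-0.262],[0,-0.1,0,4,0,0,-0.262],[0,-0.1,0,7,0,0,-0.262],[0,-0.1,0,10,0,0,-0.262],[0,-0.1,0,12.2,0,0,-0.262],[0,-0.1,0,12.2,0,0,-0.262],[0,-0.1,0,12.2,0,0,-0.262]]}}

```text
clock: 41.7
tool_pos: [0.5997, -0.215, 0.0402]
orientation: [-180.0, 0.0, -123.6]
force: [-0.3, -0.6, 0.2]
opening: 0.0002
```

```bash
python3 - <<'E'
from h import *
s=snap('side','side24.png')
plan(*[(*J(*q),.038,-123.4) for q in [(1.3,155.4),(-17.2,147.9),(-32.5,136.1),(-44.3,120.8),(-51.7,103),(-54.2,83.8),(-53.9,77.4)]])
cv2.imwrite('pics/c24.png',cv2.resize(cv2.imread('pics/side24.png')[140:260,260:380],None,fx=5,fy=5,interpolation=2))
E
```

```text
at [ 0.6    -0.2148  0.0407] [-1.7991e+02  3.0000e-02 -1.2360e+02] t 41.75 j [ -2.2  25.3 -15.6   0.  -49.  -31.4]
(np.float64(0.5882976377279016), np.float64(-0.23290610783946925), 0.038, -123.4) -> [ 2.16 -0.02  0.27] [-0.002  0.001 -0.004]
(np.float64(0.5704665458581342), np.float64(-0.24188119350657672), 0.038, -123.4) -> [3.89 0.96 0.26] [-0.002  0.001 -0.004]
(np.float64(0.5561735168408618), np.float64(-0.25488270578443917), 0.038, -123.4) -> [5.77 1.44 0.26] [-0.002  0.001 -0.004]
(np.float64(0.5456527082318524), np.float64(-0.2710889572391277), 0.038, -123.4) -> [7.7  1.41 0.26] [-0.002  0.001 -0.004]
(np.float64(0.5397200889446979), np.float64(-0.28943027748587336), 0.038, -123.4) -> [9.56 0.89 0.26] [-0.002  0.001 -0.004]
(np.float64(0.5387848376133932), np.float64(-0.30876975278763097), 0.038, -123.4) -> [11.22 -0.1   0.26] [-0.002  0.001 -0.004]
(np.float64(0.5396026901500679), np.float64(-0.3151243666412223), 0.038, -123.4) -> [11.7  -0.52  0.26] [-0.002  0.001 -0.004]
```

View pics/c24.png

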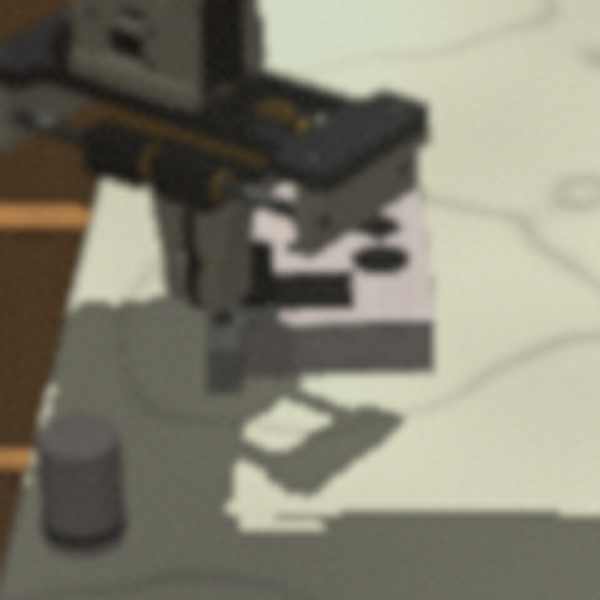

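The fingers stand just beyond the knob, which shows at crop (260,265). I follow the arc.

Emit:
{"api": "move_arm", "payload": {"commands": [[0,1.1,0,0.2,0,0,0],[0,2.2,0,0.2,0,0,0],[0,3.1,0.5,0.2,0,0,0],[0,3.9,0.95,0.2,0,0,0],[0,4.8,1.2,0.2,0,0,0],[0,5.8,1.45,0.2,0,0,0],[0,6.7,1.45,0.2,0,0,0],[0,7.7,1.4,0.2,0,0,0]]}}

```text
clock: 42.75
tool_pos: [0.545, -0.2712, 0.0378]
orientation: [-180.0, 0.0, -123.6]
force: [-0.7, 0.3, 0.6]
opening: 0.0003
```

```bash
python3 - <<'E'
from h import *
s=snap('side','side25.png')
plan(*[(*J(*q),.038,-123.4) for q in [(-44.3,120.8),(-51.7,103),(-54.2,83.8),(-53.9,77.4)]])
cv2.imwrite('pics/c25.png',cv2.resize(cv2.imread('pics/side25.png')[140:260,260:380],None,fx=5,fy=5,interpolation=2))
E
```

```text
at [ 0.5446 -0.2721  0.0378] [-1.7996e+02 -1.0000e-02 -1.2360e+02] t 42.8 j [ -8.2  23.2 -19.6   0.  -47.1 -25.5]
(np.float64(0.5456527082318524), np.float64(-0.2710889572391277), 0.038, -123.4) -> [-0.14 -0.03 -0.02] [-0.001 -0.    -0.004]
(np.float64(0.5397200889446979), np.float64(-0.28943027748587336), 0.038, -123.4) -> [ 1.71 -0.56 -0.02] [-0.001 -0.    -0.004]
(np.float64(0.5387848376133932), np.float64(-0.30876975278763097), 0.038, -123.4) -> [ 3.38 -1.55 -0.02] [-0.001 -0.    -0.004]
(np.float64(0.5396026901500679), np.float64(-0.3151243666412223), 0.038, -123.4) -> [ 3.86 -1.97 -0.02] [-0.001 -0.    -0.004]
```

View pics/c25.png

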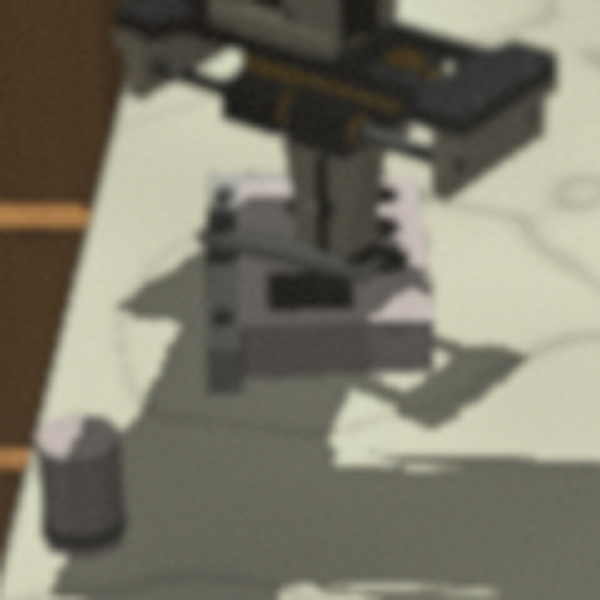

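The bar has followed: its tip is at crop (385,262). I continue to the end of its travel.

Emit:
{"api": "move_arm", "payload": {"commands": [[0,0.9,-0.3,0,0,0,0],[0,1.7,-0.55,0,0,0,0],[0,2.6,-1.05,0,0,0,0],[0,3.4,-1.55,0,0,0,0],[0,3.7,-1.8,0,0,0,0],[0,3.9,-2.0,0,0,0,0],[0,4.2,-2.2,0,0,0,0],[0,4.2,-2.2,0,0,0,0]]}}

```text
clock: 43.8
tool_pos: [0.5395, -0.3077, 0.0372]
orientation: [179.5, 0.5, -123.6]
force: [-2.5, 57.2, 21.7]
opening: 0.0004
```

```bash
python3 - <<'E'
from h import *
s=snap('side','side26.png');o=sensors.get_obs();print(toJ(o['tool_pos']),o['force'])
cv2.imwrite('pics/c26.png',cv2.resize(cv2.imread('pics/side26.png')[140:260,260:380],None,fx=5,fy=5,interpolation=2))
E
```

```text
[-53.36594907  84.83629204] [-2.47322387 56.87823345 20.85097685]
```

View pics/c26.png

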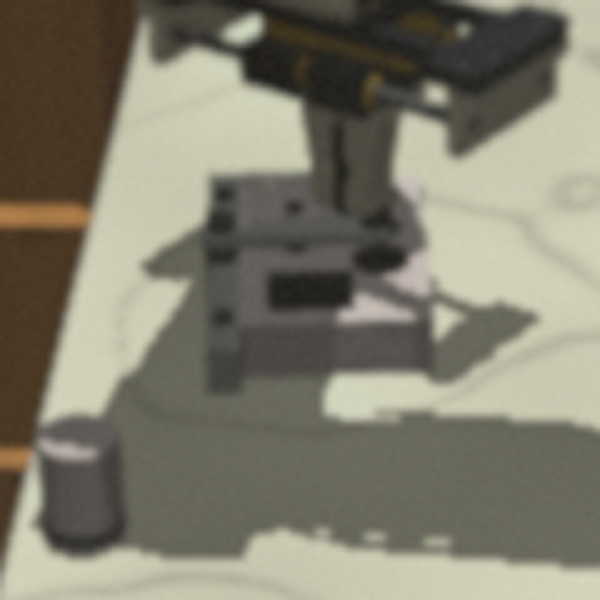

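The bar is hard against its end of travel (57 N at the fingers). I back straight off, rise, and move clear.

Emit:
{"api": "move_arm", "payload": {"commands": [[0,-0.4,0.3,0,0,0,0],[0,-1,0.7,0,0,0,0],[0,-2.5,1.7,0,0,0,0],[0,-4,2.5,-3,0,0,0],[0,-5,3,-8,0,0,0],[0,-6,4,-13,0,0,0],[0,-10,8,-14,0,0,0],[0,-14,12,-14,0,0,0]]}}

```text
clock: 44.85
tool_pos: [0.518, -0.1337, 0.179]
orientation: [-179.8, 0.1, -123.7]
force: [0.9, 0.2, 0.7]
opening: 0.0003
```

Emit:
{"api": "move_arm", "payload": {"commands": [[0,-3,4,0,0,0,0],[0,-6,8,0,0,0,0],[0,-9,12,0,0,0,0],[0,-12,15,0,0,0,0],[0,-12,15,0,0,0,0],[0,-12,15,0,0,0,0],[0,-12,15,0,0,0,0],[0,-12,15,0,0,0,0]]}}

```text
clock: 45.85
tool_pos: [0.4591, 0.0475, 0.1775]
orientation: [180.0, -0.0, -123.7]
force: [-0.0, 1.2, 0.7]
opening: 0.0005
```

```bash
python3 - <<'E'
from h import *
s=snap('side','side27.png');s=snap('top','top27.png')
im=np.hstack([cv2.resize(cv2.imread('pics/top27.png')[180:280,400:520],None,fx=3.3,fy=3.3,interpolation=2),cv2.resize(cv2.imread('pics/side27.png')[150:250,270:390],None,fx=3.3,fy=3.3,interpolation=2)])
cv2.imwrite('pics/c27.png',im); plan()
E
```

```text
at [0.4591 0.0477 0.1775] [ 1.8000e+02 -2.0000e-02 -1.2365e+02] t 45.95 j [ 30.5   1.3 -27.6   0.  -61.1 -64.1]
```

View pics/c27.png

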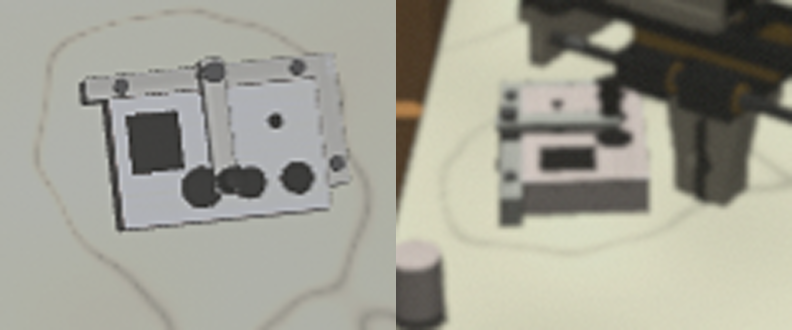

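View pics/top27.png

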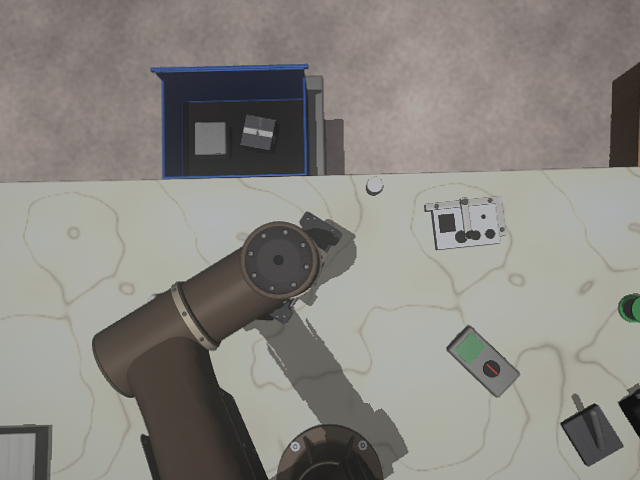

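Both transformers are in the bin, and the bar lies over the chassis at right angles to the fence. I'll check the fit with numbers, and the bystanders against the first picture.

```bash
python3 - <<'E'
from h import *
s=np.load('pics/top27.png.npz')
c=lambda L:(np.array(L)+.5)/3.3-.5+[400,180]
print('ch corners',toJ(ray(s,c([(104,100),(330,208),(121,229)]),.03)).round(1).tolist())
print('knob',toJ(ray(s,c([(229,180)]),.072)).round(1),'pivot',toJ(ray(s,c([(213,71)]),.042)).round(1))
a=cv2.imread('pics/side0.png').astype(int);b=cv2.imread('pics/side27.png').astype(int)
for n,(y0,y1,x0,x1) in dict(screwdriver=(310,400,405,428),valve=(395,445,385,420),cap=(220,252,264,290)).items():
    print(n,np.abs(a[y0:y1,x0:x1]-b[y0:y1,x0:x1]).mean().round(1))
E
```

```text
ch corners [[-0.1, 144.5], [-89.0, 2.6], [-88.7, 143.4]]
knob [[-65.6  77. ]] pivot [[10.5 71.8]]
screwdriver 28.8
valve 3.4
cap 3.2
```

View pics/side27.png

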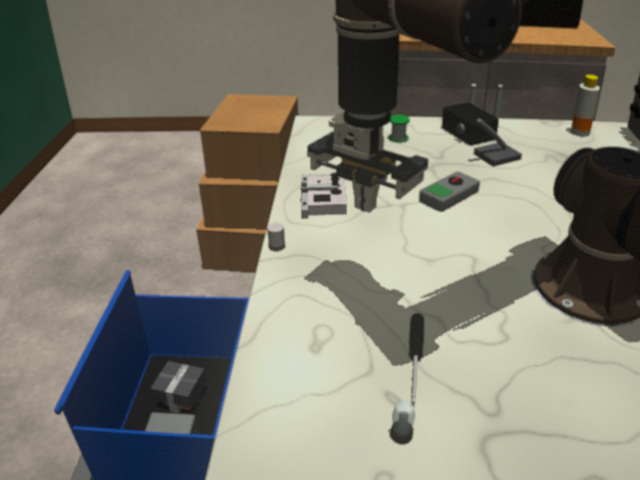

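```bash
python3 - <<'E'
from h import *
cv2.imwrite('pics/c28.png',cv2.resize(cv2.imread('pics/top27.png')[190:260,420:515],None,fx=8,fy=8,interpolation=2))
E
```

```text
(no output)
```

View pics/c28.png

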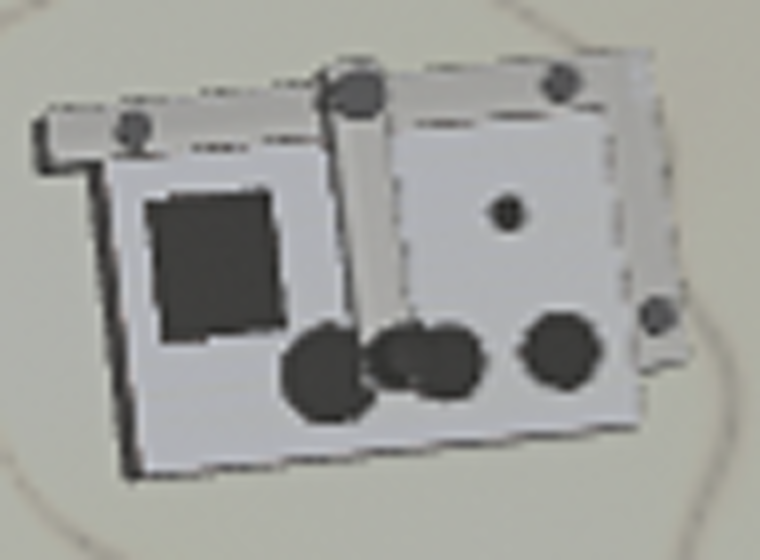

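The bar's edges (slope about 6–7°) are parallel to the chassis ends (6–7°), so it is at about 90°. No gap shows at the fence or the stop. Handing in.

```bash
python3 -c "
from plant import job
print(job.close_job())"
```

```text
the job is handed in; nothing more can be done
None
```

The bench is cleared as asked, and I handed the job in at about 46 s of the 210 s allowed.

- **Transformers:** only tr_a and tr_b were there; tr_c was not on the bench. I slid both over the front edge and the last pictures show both lying in the blue bin.
- **Chassis:** it was pushed to the fence, then to the end stop (31 N contact), then to the fence again. The last top view shows no gap at either side. My measured corners read 2–3 mm off along the fence. I put that down to calibration, because the fixed pivot read about 2 mm off the same way.
- **Hold-down bar:** I swung it over the chassis until it stopped hard, with 57 N at the fingers. The last picture shows it at right angles to the fence, though my first estimate of the knob's position was a few mm off because the knob overlapped a dark hole.
- **Left alone:** the valve and capacitor look unchanged in the side view. The automatic image check on the screwdriver disagreed (difference of 28.8), but by eye it is where it was, with the arm's shadow across it.

**One slip:** the real fingertips sit about 14 mm above the reported TCP. Because of this, my first chassis push only skimmed over its top without moving it. I corrected the height and repeated it.

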